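Pack a flute maker's stacking case

TASK

Pack the stacking case on the flute maker's bench. First complete the joint kit in the red-lacquered box with the three blue-felt compartments: it needs one brass sleeve, one black end cap and one cork stopper, each in a compartment of its own; one sleeve is already in there, so leave it in its compartment and leave the spare sleeve where it stands on the bench. Then stack on that box, long sides in line and each seated squarely on the rim below, the dark tray of needle files, next the pale tray of sanding blocks, and last the red lid.

Things in the scene. Friction and masses are not known exactly. Their poses are not given: they have to be found in the camera images.
- kit: Kit box, fixed: red-lacquered wood, 170 (x) x 120 (y) mm, rim 46 mm above the bench, walls 6 mm. Two dividers along y (tops at 36 mm) make 3 compartments, each 49 (x) x 108 (y) mm, blue felt floor at 6 mm, centres at x = -54, 0, +54 mm; the end ones start empty. Origin: centre of underside. The tray stacked on it has its feet's underside 41 mm above the origin.
- sleeve_in_mid (a point): Brass joint sleeve (plain tube, 30 mm outside, 23.6 mm inside, 30 mm tall, standing) that is already in the middle compartment of the kit box. Point: its centre, half-way up.
- sleeve_spare_mid (a point): A second, identical brass sleeve standing on the open bench: the spare, to be left where it is. Point: its centre, half-way up.
- cap_mid (a point): Black end cap with a white disc on top: 30 mm diameter and 30 mm tall, its lowest 10 mm a narrower spigot of 23.6 mm, standing on the bench on its spigot, 30 g. Point: its centre, half-way up (15 mm above its underside).
- stopper_mid (a point): Cork stopper, 27 mm diameter at the foot widening to 30 mm at the top, 30 mm tall, standing on the bench, 20 g. Point: its centre, half-way up (15 mm above its underside).
- filetray_grip (a point): Dark tray, needle files at its ends. 170 (x) x 120 (y) mm, rim 50 mm above its feet's underside, 0.35 kg. Lift by the 12 mm cross bar along y in its middle (top at 43 mm; floor at 9 mm, clear 40 mm each side of the bar). 4 corner feet, 5 mm, drop inside the rim below (3 mm play); the tray then rests on that rim. Point: mid bar, 32 mm above feet's underside; 73 mm above the bench when stacked.
- blocktray_grip (a point): Pale tray, sanding blocks at its ends. 170 (x) x 120 (y) mm, rim 50 mm above its feet's underside, 0.35 kg. Lift by the 12 mm cross bar along y in its middle (top at 43 mm; floor at 9 mm, clear 40 mm each side of the bar). 4 corner feet, 5 mm, drop inside the rim below (3 mm play); the tray then rests on that rim. Point: mid bar, 32 mm above feet's underside; stacked, 45 mm above the dark tray's.
- lid_grip (a point): Lid: red-lacquered board 170 (x) x 120 (y) mm, 0.3 kg, with a dark handle strip on top, 16 mm thick (x), 70 mm long (y), 32 mm high. Same 4 feet as the trays (5 mm); board top 13 mm, handle top 45 mm above the feet's underside. Point: middle of the handle, 36 mm above the feet's underside; when stacked, 49 mm above the pale tray's point.
Mind the look-alikes: they are no part of the job. What is shaped like the part that bears filetray_grip but green or turquoise is not meant. Of the things that look like the part that bears cap_mid, the smaller one is meant.

How it is judged:
On the way, in this order (a step that is already met when the one before it is completed fails the run):
1. the kit is complete: cap and stopper each in an empty end compartment, beside the sleeve (((x of cap_mid in the frame of kit between 0.0423 and 0.0663 m and y of cap_mid in the frame of kit between -0.042 and 0.042 m and z of cap_mid in the frame of kit between 0.012 and 0.028 m and x of stopper_mid in the frame of kit between -0.0663 and -0.0423 m and y of stopper_mid in the frame of kit between -0.042 and 0.042 m and z of stopper_mid in the frame of kit between 0.012 and 0.028 m) or (x of cap_mid in the frame of kit between -0.0663 and -0.0423 m and y of cap_mid in the frame of kit between -0.042 and 0.042 m and z of cap_mid in the frame of kit between 0.012 and 0.028 m and x of stopper_mid in the frame of kit between 0.0423 and 0.0663 m and y of stopper_mid in the frame of kit between -0.042 and 0.042 m and z of stopper_mid in the frame of kit between 0.012 and 0.028 m)) and x of sleeve_in_mid in the frame of kit between -0.014 and 0.014 m and y of sleeve_in_mid in the frame of kit between -0.045 and 0.045 m and z of sleeve_in_mid in the frame of kit between 0.012 and 0.028 m and linear speed of each of cap, stopper below 0.02 m/s), for 0.2 s.
2. the dark file tray is seated on the kit box (x of filetray_grip in the frame of kit between -0.008 and 0.008 m and y of filetray_grip in the frame of kit between -0.008 and 0.008 m and z of filetray_grip in the frame of kit between 0.069 and 0.076 m and angle between the x axis of filetray_grip and the x axis of kit, either way round below 0.12 rad and angle between the z axis of filetray_grip and the z axis of kit, either way round below 0.06 rad and linear speed of filetray below 0.02 m/s), for 0.2 s.
3. the pale block tray is seated on the file tray (x of blocktray_grip in the frame of filetray_grip between -0.008 and 0.008 m and y of blocktray_grip in the frame of filetray_grip between -0.008 and 0.008 m and z of blocktray_grip in the frame of filetray_grip between 0.041 and 0.048 m and angle between the x axis of blocktray_grip and the x axis of filetray_grip, either way round below 0.12 rad and angle between the z axis of blocktray_grip and the z axis of filetray_grip, either way round below 0.06 rad and linear speed of blocktray below 0.02 m/s), for 0.2 s.
4. the lid is seated on the block tray (x of lid_grip in the frame of blocktray_grip between -0.008 and 0.008 m and y of lid_grip in the frame of blocktray_grip between -0.008 and 0.008 m and z of lid_grip in the frame of blocktray_grip between 0.045 and 0.052 m and angle between the x axis of lid_grip and the x axis of blocktray_grip, either way round below 0.12 rad and angle between the z axis of lid_grip and the z axis of blocktray_grip, either way round below 0.06 rad and linear speed of lid below 0.02 m/s), for 0.2 s.
At the end, for the whole second after the job is handed in: Sleeve, cap and stopper each in their own compartment (sleeve in the middle); file tray on the box, block tray on it, lid on top: each seated (8 mm sideways, +3/-4 mm height), in line (0.12 rad), flat (0.06 rad) on the one below; spare sleeve within 30 mm of its start; all at rest (all of step 1 and all of step 2 and all of step 3 and all of step 4 and distance of sleeve_spare_mid from where it was at the start of the episode below 0.03 m and linear speed of sleeve_in below 0.02 m/s); the robot touches nothing.
It fails at once if the spare sleeve is taken or pushed away (more than 30 mm) (not (distance of sleeve_spare_mid from where it was at the start of the episode below 0.03 m)).
It fails at once if the sleeve that was already in the kit box leaves its compartment (not (x of sleeve_in_mid in the frame of kit between -0.014 and 0.014 m and y of sleeve_in_mid in the frame of kit between -0.045 and 0.045 m and z of sleeve_in_mid in the frame of kit between 0.012 and 0.028 m)).
It also fails if it takes over 144 s, if anything falls off the work surface, if the arm or the gripper's body presses on something with over 40 N, if the wrist force passes 120 N, or if a joint passes its speed limit or range.

ROBOT

A 6-joint arm with a two-finger parallel gripper is mounted at the origin on the work surface. World frame = base frame: x ahead of the robot, y to its left, z up, the work surface at z = 0. Lengths are in m, angles in rad, forces in N, time in s.
With the tool pointing down it reaches from about 0.35 to 0.925 m from the base axis. Payload 6.4 kg.
Tool frame: the origin (TCP) lies between the finger pads; the fingertips stand 22 mm ahead of it and the grasp point (between the pads) lies 3 mm ahead of it; z points along the fingers, y is the direction in which the jaws open and shut (so a half turn about z gives the same grasp; the last joint's range is limited). The gripper opens to 85 mm and grips with 20 to 120 N. Pads are 22 mm wide; open, the fingers measure 114 mm over their backs; the gripper's body (76 mm by 85 mm) begins 54 mm behind the grasp point. The pads swing forward as they close: fully open they stand 13 mm farther back than shut.
Start: joints at [-1.36, 0.245, 1.558, -0, 1.339, -0.174], TCP at [0.244, -0.602, 0.253] pointing down, gripper open.
Joint ranges: [-3.13, 3.13], [-1.02, 2.26], [0.13, 2.54], [-0.95, 4.09], [0.21, 2.88], [-2.74, 2.74]. Speed limits (rad/s): [2.57, 2.57, 3.14, 3.14, 3.14, 3.14].

INTERFACE

Orientations are given as a 3x3 rotation matrix whose columns are the frame's x, y, z axes.
In Python, from rig import env, imaging gives the robot as it stands.
- The arm moves only by the shell command python3 -m creep 'ROWS' [FORCE]. ROWS is JSON, a list of rows, each a list of 7 numbers: the turn, a rotation vector about the tool's x, y, z in rad, then the shift along the tool's x, y, z in m, then the gripper's target within -1 to 1 (fully open at 1, half-way at 0, shut at -1). In form: [[wx, wy, wz, x, y, z, jaw], ...]. A call has 1 to 12 rows; each row shifts and turns the pose as measured when the row begins, along the tool's axes as they then stand; what a row does not reach is not made up. A row lasts 1/8 s, in which the tool goes at most 62.5 mm and 10.7 degrees, less where a joint would pass 70% of its speed; a pose out of reach is approached as far as the arm can. A call with a gripper value outside its range is refused whole. The fingers move at their own pace and stop on an object; FORCE is the grip in N (left out, the last holds). Time passes only in rows, so rows that do not move let the fingers close. It gives the time, the measured TCP pose, the force and the opening at its end, in the units of the state.
- env.sense(): the state, without advancing time (a new reading comes with each control period).
- imaging.capture(name): name is "scene" or "top" or "wrist"; returns a dict with "color" (480x640x3 uint8, blue, green, red), "fov_y" (degrees; the focal length in pixels is half the picture's height over the tangent of half this angle, whatever the lens; pixels are square), "cx", "cy" (the principal point, pixels), "origin" and "orientation" of the camera in the world. Camera axes: x right, y down, z forward; pixel columns grow to the right and rows downward; lengths in m; the calibration is good to about 2 mm. A picture is of the moment at which its call begins. There is no depth.
- env.finish_job(): hands the job in, once; it reports no verdict.
The state is a dict: "time_s": time; "qpos": joint angles; "joint_vel": joint speeds; "tau": joint torques, N m; "eef_pos": TCP position; "tool_rot": TCP orientation; "wrist_force": force on the tool from outside, world axes, zero at the start; "torque": the same for the moment, N m; "width": finger opening in m.
Only numpy, scipy, OpenCV 4.12 (cv2) and the standard library are available. Lean on these libraries where they do the work, as an engineer would, in place of code of your own. Each camera call takes 0.05 s, during which the arm holds its last target.

## Working session

There is one attempt and no reset: what is moved stays moved. The work goes in short steps, Python scripts to look and compute and a shell command to move; the robot and the scene stay as the last step left them, time stands still between calls to the robot, and variables do not carry over. Pictures are saved under pics/ and viewed, and the job is handed in when it is done.

```bash
ls; mkdir -p pics
python3 - <<'E'
from rig import env, imaging
import cv2
s=env.sense(); print(s['time_s'],s['eef_pos'],s['tool_rot'],s['width'])
for n in ("scene","top","wrist"):
    c=imaging.capture(n); cv2.imwrite(f"pics/{n}0.png",c["color"]); print(n,c["fov_y"],c["cx"],c["cy"],c["origin"],c["orientation"])
E
```

```text
pics
0.0 [ 0.2438868  -0.60193474  0.25214529] [[ 9.26868090e-01  3.75386957e-01 -4.20494318e-04]
 [ 3.75387032e-01 -9.26866079e-01  1.96143729e-03]
 [ 3.46556055e-04 -1.97584175e-03 -9.99997988e-01]] 0.08539131017390618
scene 43.38361697094536 321.35235151809025 234.32305822916496 [1.16578509 0.39382789 1.12769159] [[-0.60564629  0.61122383 -0.5095076 ]
 [ 0.79570591  0.47057462 -0.38132877]
 [ 0.00668411 -0.63636857 -0.77135619]]
top 46.836563794567176 315.61861210588785 235.9088423813644 [ 0.28442909 -0.13495682  1.49857607] [[-0.01890478 -0.99110956  0.13169832]
 [-0.99969862  0.02080111  0.0130381 ]
 [-0.01566166 -0.13141214 -0.9912041 ]]
wrist 58.704411126582535 320.4340894906816 232.12680767603865 [ 0.31296081 -0.57442885  0.3727922 ] [[ 3.75360939e-01 -8.85882166e-01 -2.72611358e-01]
 [-9.26878421e-01 -3.58995435e-01 -1.09629698e-01]
 [-7.47238533e-04  2.93828292e-01 -9.55857927e-01]]
```

View pics/scene0.png

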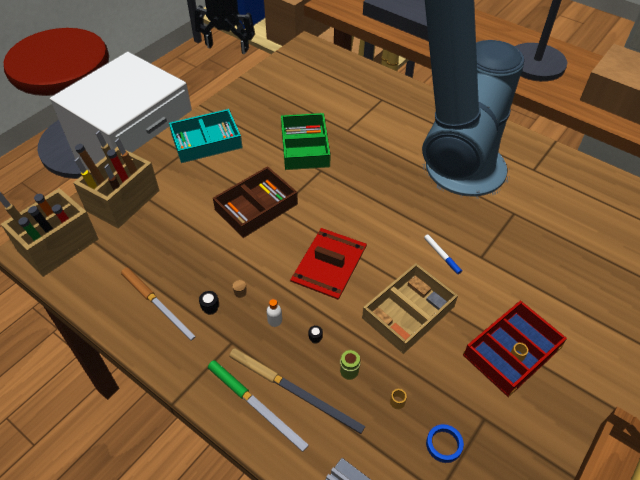

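View pics/top0.png

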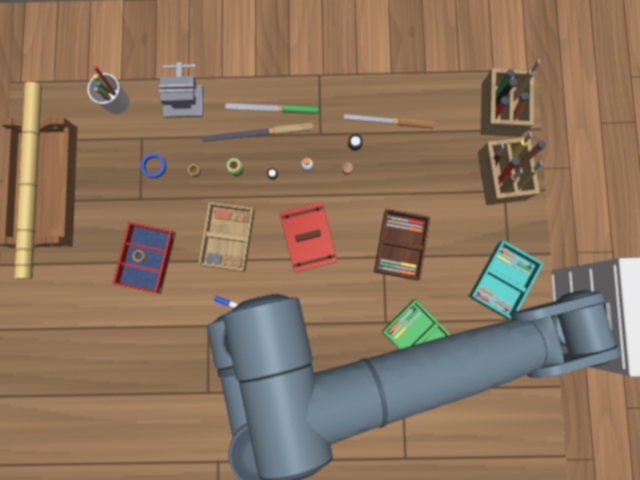

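View pics/wrist0.png

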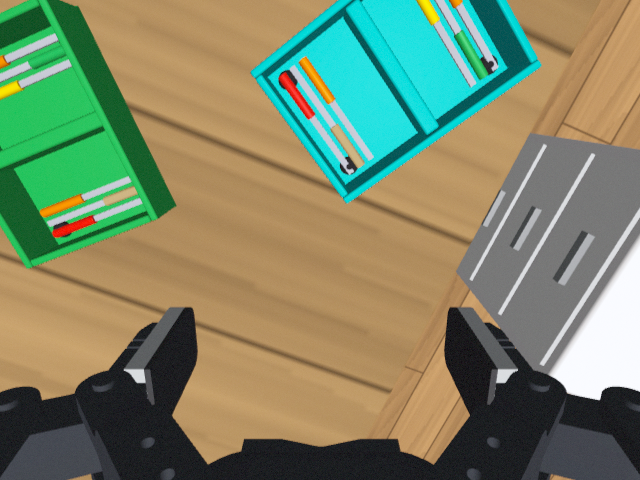

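```bash
cat > h.py <<'E'
import numpy as np, cv2
from rig import env, imaging
def ray(c,u,v):
    f=240/np.tan(np.radians(c['fov_y'])/2)
    d=np.array(c['orientation'])@np.array([(u-c['cx'])/f,(v-c['cy'])/f,1.])
    return np.array(c['origin']),d
def at(c,u,v,z):
    o,d=ray(c,u,v); return o+d*(z-o[2])/d[2]
def proj(c,p):
    f=240/np.tan(np.radians(c['fov_y'])/2)
    q=np.array(c['orientation']).T@(np.array(p)-np.array(c['origin']))
    return q[:2]/q[2]*f+[c['cx'],c['cy']]
def crop(c,x0,y0,x1,y1,s,name):
    im=cv2.resize(c['color'][y0:y1,x0:x1],None,fx=s,fy=s,interpolation=cv2.INTER_CUBIC); cv2.imwrite(name,im)
E
python3 - <<'E'
from h import *
c=imaging.capture("top"); crop(c,100,120,300,270,4,"pics/t1.png"); crop(c,260,120,460,270,4,"pics/t2.png")
c=imaging.capture("scene"); crop(c,190,200,390,350,4,"pics/s2.png");crop(c,380,260,580,410,4,"pics/s1.png")
E
```

```text
(no output)
```

View pics/t1.png

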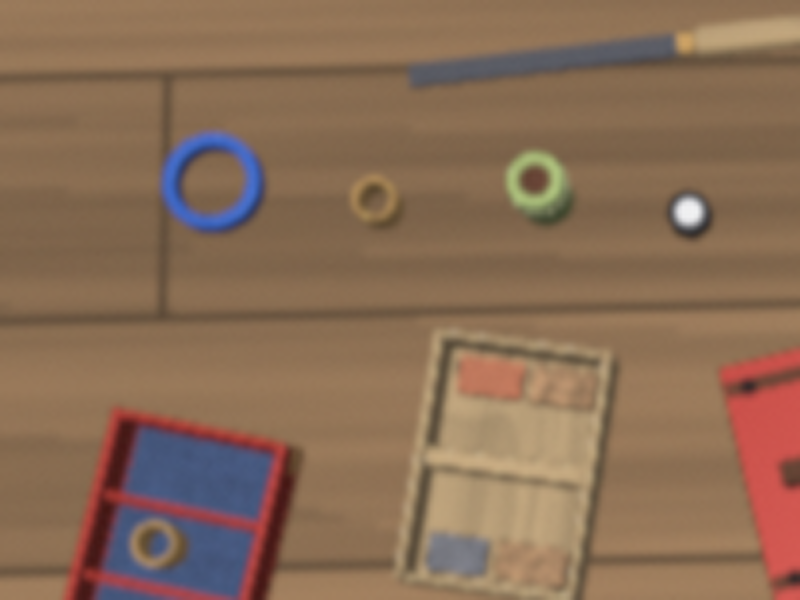

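View pics/t2.png

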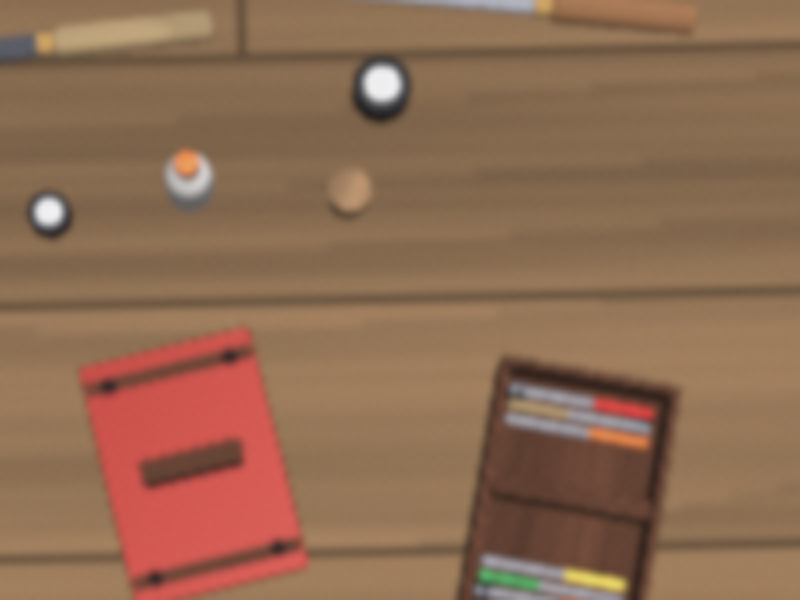

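View pics/s1.png

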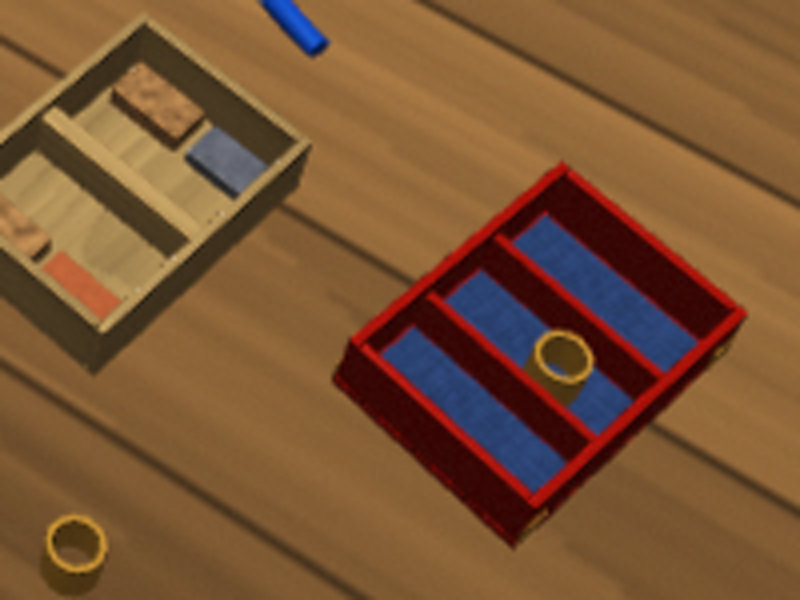

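View pics/s2.png

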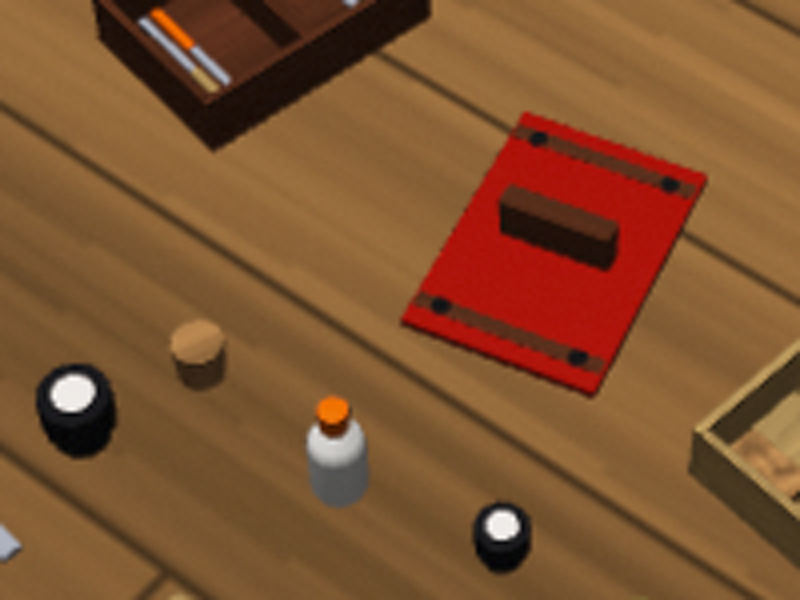

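Run:
```python
from h import *
t=imaging.capture("top"); s=imaging.capture("scene")
p=lambda *a:print(a[0],np.round(at(*a[1:]),4))
p('cap t',t,272.2,173.1,.03);p('cap s',s,315.2,330.7,.03)
p('stop t',t,347,166.5,.03);p('stop s',s,239,285,.03)
p('spare t',t,193.4,169.5,.03);p('spare s',s,398.8,395.8,.03)
for n,c,L in(('t',t,[(128.5,222),(172.4,231.7),(158,292),(114.5,283)]),('s',s,[(520.5,301.2),(566,338.2),(512.8,384.3),(467.8,345.5)])):
    P=np.array([at(c,u,v,.046) for u,v in L]); print(n,np.round(P,4).tolist(),P.mean(0),[np.linalg.norm(P[i]-P[i-1]) for i in range(4)])
```

```text
cap t [ 0.6542 -0.0009  0.03  ]
cap s [ 0.6557 -0.0013  0.03  ]
stop t [ 0.6679 -0.2045  0.03  ]
stop s [ 0.6666 -0.2049  0.03  ]
spare t [0.6692 0.2141 0.03  ]
spare s [0.6715 0.215  0.03  ]
t [[0.5253, 0.3826, 0.046], [0.4967, 0.2646, 0.046], [0.3378, 0.3001, 0.046], [0.3636, 0.4154, 0.046]] [0.43086288 0.34067255 0.046     ] [np.float64(0.1650163439456141), np.float64(0.1214048962790569), np.float64(0.16280382083404182), np.float64(0.11820214734264038)]
s [[0.3392, 0.3081, 0.046], [0.3654, 0.4213, 0.046], [0.5246, 0.38, 0.046], [0.5025, 0.2701, 0.046]] [0.43291243 0.34488161 0.046     ] [np.float64(0.16770329266326736), np.float64(0.11619884510597225), np.float64(0.1645136454782475), np.float64(0.11210309019324982)]
```

```bash
python3 -m creep '[[0,0,0,0.054,-0.021,0,1],[0,0,0,0.054,-0.021,0,1],[0,0,0,0.054,-0.021,0,1],[0,0,0,0.054,-0.021,0,1],[0,0,0,0.054,-0.021,0,1],[0,0,0,0.054,-0.021,0,1],[0,0,0,0.054,-0.021,0,1],[0,0,0,0.054,-0.021,0,1],[0,0,0,0.054,-0.021,0,1],[0,0,0,0.054,-0.021,0,1]]' 30
cat >> h.py <<'E'
def go(x,y,z=None,yaw=None):
    """shift to a world target in present tool axes; yaw = wanted world angle of tool y (mod pi), deg"""
    s=env.sense(); R=np.array(s['tool_rot']); p=np.array(s['eef_pos'])
    t=np.array([x,y,p[2] if z is None else z]); d=R.T@(t-p)
    cur=np.degrees(np.arctan2(R[1,1],R[0,1]))
    out=f"t={s['time_s']:.2f} tcp={np.round(p,4)} w={s['width']:.4f} F={np.round(s['wrist_force'],1)} d_tool={np.round(d,4)} len={np.linalg.norm(d):.4f} yaw={cur:.1f} tilt={np.degrees(np.arccos(-R[2,2])):.2f} "
    # rotvec to level+yaw
    if yaw is not None:
        e=(yaw-cur+90)%180-90; w=np.radians(cur+e)
        Y=np.array([np.cos(w),np.sin(w),0]);Z=np.array([0,0,-1.]);T=np.stack([np.cross(Y,Z),Y,Z],1)
        from scipy.spatial.transform import Rotation as Ro
        out+=f"rotvec={np.round(Ro.from_matrix(R.T@T).as_rotvec(),4)} ({e:.1f} deg)"
    print(out)
E
python3 - <<'E'
from h import *
go(.667,-.205,.2,0); print(env.sense()['qpos'])
c=imaging.capture("wrist"); cv2.imwrite("pics/w1.png",c["color"])
E
```

```text
time_s: 1.6
eef_pos: [0.677, -0.1974, 0.254]
tool_rot: [[0.93, 0.368, 0.002], [0.368, -0.93, -0.003], [0.001, 0.004, -1.0]]
wrist_force: [0.0, -1.3, 0.1]
width: 0.0855
t=1.60 tcp=[ 0.677  -0.1974  0.254 ] w=0.0855 F=[ 0.  -1.3  0.1] d_tool=[-0.0122  0.0032  0.054 ] len=0.0555 yaw=-68.4 tilt=0.22 rotvec=[ 0.0039  0.0012 -1.1945] (68.4 deg)
[-0.44347335  0.36902841  1.40347872 -0.00175138  1.36564538  0.75134143]
```

View pics/w1.png

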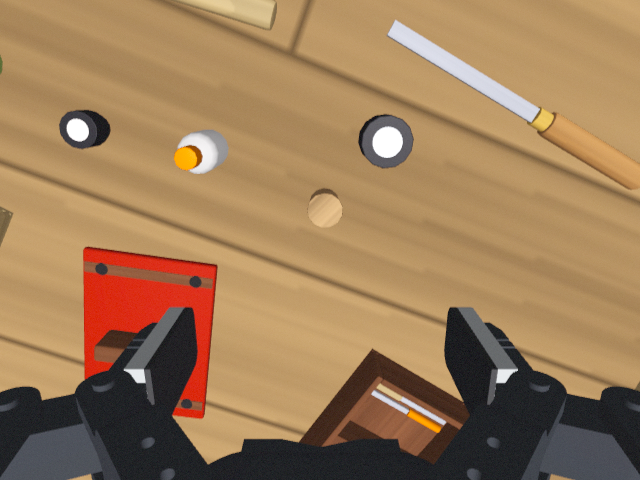

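Run:
```python
from h import *
c=imaging.capture("wrist")
a=at(c,325,211,.03);print(a, at(c,78,130,.03), at(c,386.5,141.5,.045))
go(a[0],a[1],.027,-68)
```

```text
[ 0.6713463  -0.20055342  0.03      ] [0.65988168 0.00413943 0.03      ] [ 0.74238101 -0.22190309  0.045     ]
t=1.70 tcp=[ 0.6787 -0.1942  0.2536] w=0.0855 F=[-1.1 -0.9 -0.5] d_tool=[-0.0097  0.0025  0.2266] len=0.2268 yaw=-68.1 tilt=0.20 rotvec=[ 0.0027 -0.0023 -0.0016] (0.1 deg)
```

```bash
python3 -m creep '[[0,0,0,-0.007,0.003,0.05,0],[0,0,0,-0.007,0.003,0.05,0],[0,0,0,0,0,0.03,0],[0,0,0,0,0,0.0,0],[0,0,0,0,0,0.0,0]]'
python3 - <<'E'
from h import *
c=imaging.capture("wrist"); go(.668,-.2045,.027,-68);cv2.imwrite("pics/w2.png",c["color"]); print(proj(c,[.668,-.2045,.03]))
E
```

```text
time_s: 2.33
eef_pos: [0.6694, -0.2067, 0.123]
tool_rot: [[0.927, 0.374, 0.007], [0.374, -0.927, -0.005], [0.005, 0.007, -1.0]]
wrist_force: [-0.3, 0.3, 1.1]
width: 0.0427
t=2.38 tcp=[ 0.6693 -0.2067  0.1229] w=0.0427 F=[ 0.3 -0.3 -0.7] d_tool=[-0.0008 -0.0031  0.0959] len=0.0959 yaw=-68.0 tilt=0.46 rotvec=[ 0.0067 -0.0046 -0.0003] (0.0 deg)
[313.67282334 249.40508477]
```

View pics/w2.png

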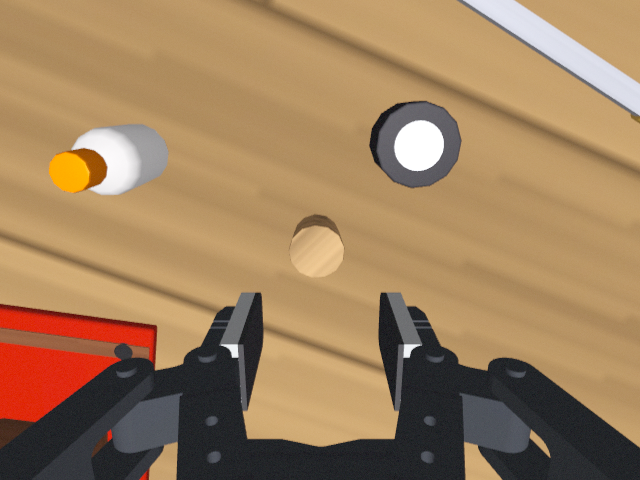

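Run:
```python
from h import *
c=imaging.capture("wrist"); a=at(c,317,252,.03);print(a);go(a[0],a[1],.026,-68)
```

```text
[ 0.66722357 -0.20659952  0.03      ]
t=2.42 tcp=[ 0.6695 -0.2066  0.1232] w=0.0429 F=[ 0.6 -0.2  0.4] d_tool=[-0.0026 -0.0015  0.0972] len=0.0972 yaw=-68.0 tilt=0.50 rotvec=[ 0.0071 -0.0051 -0.0002] (0.0 deg)
```

```bash
python3 -m creep '[[0.007,-0.005,0,-0.002,-0.001,0.04,0],[0,0,0,0,0,0.04,0],[0,0,0,0,0,0.015,0],[0,0,0,0,0,0,0]]'
python3 - <<'E'
from h import *
go(.667,-.206,.026,-68)
E
```

```text
time_s: 2.92
eef_pos: [0.6732, -0.2094, 0.0352]
tool_rot: [[0.927, 0.375, 0.013], [0.375, -0.927, -0.007], [0.01, 0.011, -1.0]]
wrist_force: [0.6, -0.0, 0.3]
width: 0.0427
t=2.92 tcp=[ 0.6732 -0.2094  0.0352] w=0.0427 F=[ 0.6 -0.   0.3] d_tool=[-0.0045 -0.0055  0.0091] len=0.0116 yaw=-68.0 tilt=0.85 rotvec=[ 0.0112 -0.0098  0.0002] (-0.0 deg)
```

```bash
python3 -m creep '[[0.011,-0.01,0,-0.0045,-0.0055,0,0],[0,0,0,0,0,0,0]]'
python3 - <<'E'
from h import *
go(.667,-.206,.026,-68)
c=imaging.capture("wrist"); cv2.imwrite("pics/w3.png",c["color"])
E
```

```text
time_s: 3.18
eef_pos: [0.6685, -0.2066, 0.0388]
tool_rot: [[0.927, 0.375, 0.004], [0.375, -0.927, -0.002], [0.003, 0.003, -1.0]]
wrist_force: [0.4, 0.2, 0.6]
width: 0.043
t=3.17 tcp=[ 0.6685 -0.2066  0.0388] w=0.0430 F=[0.4 0.2 0.6] d_tool=[-0.0012 -0.0012  0.0128] len=0.0129 yaw=-68.0 tilt=0.25 rotvec=[ 0.0034 -0.0027  0.0003] (-0.0 deg)
```

View pics/w3.png

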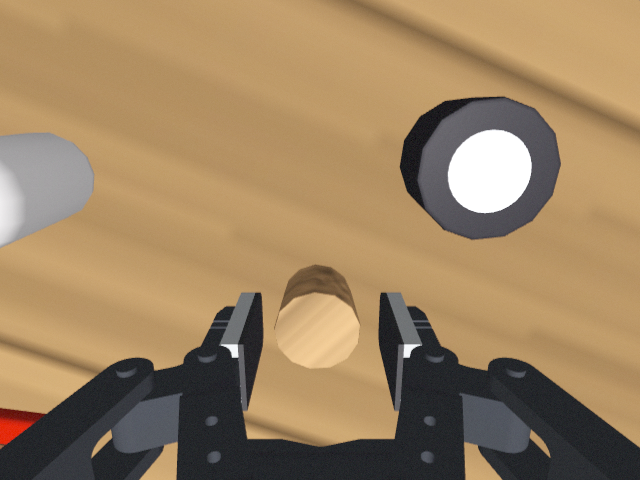

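```bash
python3 -m creep '[[0.003,-0.003,0,-0.002,-0.001,0.013,0],[0,0,0,0,0,0,0],[0,0,0,0,0,0,-0.3],[0,0,0,0,0,0,-0.6],[0,0,0,0,0,0,-0.6],[0,0,0,0,0,0,-0.6]]' 25
python3 - <<'E'
from h import *
go(.667,-.206,.026,-68)
c=imaging.capture("wrist"); cv2.imwrite("pics/w4.png",c["color"])
E
```

```text
time_s: 3.98
eef_pos: [0.6672, -0.207, 0.0264]
tool_rot: [[0.927, 0.375, 0.002], [0.375, -0.927, -0.002], [0.001, 0.002, -1.0]]
wrist_force: [-0.2, 0.3, -1.1]
width: 0.0283
t=3.98 tcp=[ 0.6672 -0.207   0.0264] w=0.0283 F=[-0.2  0.3 -1.1] d_tool=[ 0.0002 -0.001   0.0004] len=0.0010 yaw=-68.0 tilt=0.15 rotvec=[ 0.0023 -0.0012  0.0003] (-0.0 deg)
```

View pics/w4.png

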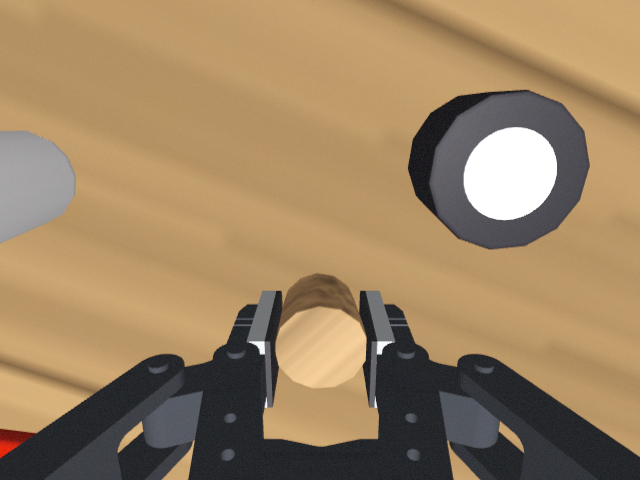

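```bash
python3 -m creep '[[0,0,0,0,0,-0.04,-0.6],[0,0,0,0,0,-0.05,-0.6],[0,0,-0.1,0,0,-0.05,-0.6],[0,0,-0.18,0,0,-0.04,-0.6],[0,0,-0.18,0,0,0,-0.6],[0,0,-0.18,0,0,0,-0.6],[0,0,-0.18,0,0,0,-0.6],[0,0,-0.18,0,0,0,-0.6],[0,0,-0.18,0,0,0,-0.6],[0,0,-0.18,0,0,0,-0.6],[0,0,-0.18,0,0,0,-0.6],[0,0,-0.18,0,0,0,-0.6]]'
python3 -m creep '[[0,0,-0.18,0,0,0,-0.6],[0,0,-0.18,0,0,0,-0.6],[0,0,-0.18,0,0,0,-0.6],[0,0,-0.18,0,0,0,-0.6],[0,0,0,0,0,0,-0.6]]'
python3 - <<'E'
from h import *
go(.432,.342,.2,77)
E
```

```text
time_s: 5.52
eef_pos: [0.666, -0.2066, 0.2119]
tool_rot: [[-0.557, 0.831, 0.001], [0.831, 0.557, -0.002], [-0.002, -0.0, -1.0]]
wrist_force: [-0.6, 0.1, -0.8]
width: 0.0284
time_s: 6.15
eef_pos: [0.6654, -0.2065, 0.2112]
tool_rot: [[-0.972, 0.235, -0.0], [0.235, 0.972, -0.001], [-0.0, -0.001, -1.0]]
wrist_force: [-0.1, 0.5, 0.2]
width: 0.0283
t=6.15 tcp=[ 0.6654 -0.2065  0.2112] w=0.0283 F=[-0.1  0.5  0.2] d_tool=[0.3559 0.4782 0.0105] len=0.5962 yaw=76.4 tilt=0.08 rotvec=[-0.0013  0.0001 -0.0106] (0.6 deg)
```

```bash
python3 -m creep '[[0,0,0,0.032,0.043,-0.005,-0.6],[0,0,0,0.032,0.043,-0.005,-0.6],[0,0,0,0.032,0.043,-0.005,-0.6],[0,0,0,0.032,0.043,-0.005,-0.6],[0,0,0,0.032,0.043,-0.005,-0.6],[0,0,0,0.032,0.043,-0.005,-0.6],[0,0,0,0.032,0.043,-0.005,-0.6],[0,0,0,0.032,0.043,-0.005,-0.6],[0,0,0,0.032,0.043,0,-0.6],[0,0,0,0.032,0.043,0,-0.6],[0,0,0,0,0,0,-0.6],[0,0,0,0,0,0,-0.6]]'
python3 - <<'E'
from h import *
go(.432,.342,.2,77);print(env.sense()['qpos'])
c=imaging.capture("wrist"); cv2.imwrite("pics/w5.png",c["color"])
c=imaging.capture("wrist"); cv2.imwrite("pics/w5b.png",c["color"])
go(.432,.342,.2,77)
E
```

```text
time_s: 7.65
eef_pos: [0.4573, 0.3043, 0.253]
tool_rot: [[-0.961, 0.275, 0.005], [0.275, 0.961, 0.0], [-0.005, 0.002, -1.0]]
wrist_force: [0.4, -0.4, -1.1]
width: 0.0287
t=7.65 tcp=[0.4573 0.3043 0.253 ] w=0.0287 F=[ 0.4 -0.4 -1.1] d_tool=[0.035  0.0292 0.0528] len=0.0698 yaw=74.0 tilt=0.31 rotvec=[ 0.0014  0.0053 -0.0522] (3.0 deg)
[ 0.38154186  0.00735114  1.81956506 -0.00202649  1.30958275 -0.90963589]
t=7.75 tcp=[0.4577 0.3037 0.2529] w=0.0284 F=[ 1.2 -0.1 -1.2] d_tool=[0.0355 0.0296 0.0528] len=0.0702 yaw=74.0 tilt=0.30 rotvec=[ 0.0016  0.0051 -0.053 ] (3.0 deg)
```

View pics/w5b.png

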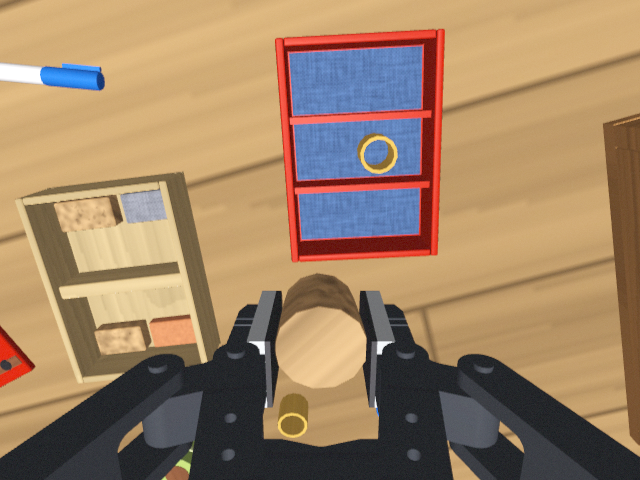

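Run:
```python
import cv2
im=cv2.imread("pics/w5b.png")
cv2.imwrite("pics/w5c.png",cv2.resize(im[20:280,255:465],None,fx=2.8,fy=2.3,interpolation=cv2.INTER_CUBIC)) if 0 else cv2.imwrite("pics/w5c.png",cv2.resize(im[20:270,260:460],None,fx=2.4,fy=2.4,interpolation=cv2.INTER_CUBIC))
```

```text
(no output)
```

View pics/w5c.png

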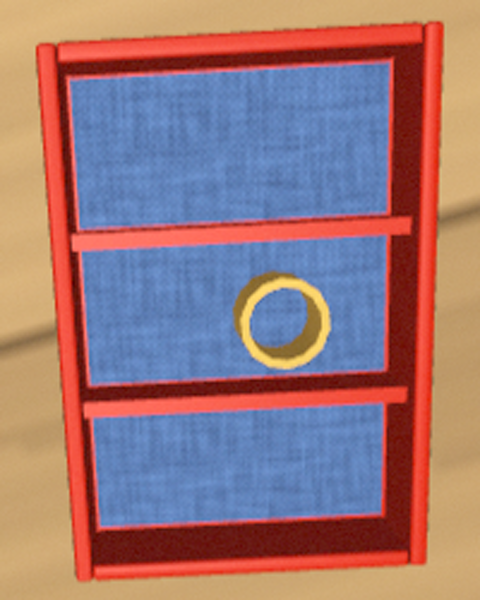

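```bash
cat >> h.py <<'E'
def fitrect(c,px,z,lx=.17,ly=.12,loc=None):
    """px corners; fit x,y,yaw of rectangle at height z; corners order matched by guess"""
    from scipy.optimize import least_squares
    P=np.array([at(c,u,v,z)[:2] for u,v in px]); ctr=P.mean(0)
    print('edges',[round(float(np.linalg.norm(P[i]-P[(i+1)%4])),4) for i in range(4)])
    # px[0]-px[1] short side
    d=(P[0]+P[1]-P[2]-P[3])/2; a0=np.arctan2(d[1],d[0])
    s=np.sign(np.cross(np.append(d,0),np.append(P[0]-P[1],0))[2])
    L=np.array([[lx/2,s*ly/2],[lx/2,-s*ly/2],[-lx/2,-s*ly/2],[-lx/2,s*ly/2]])
    def f(q):
        r=np.array([[np.cos(q[2]),-np.sin(q[2])],[np.sin(q[2]),np.cos(q[2])]])
        return np.concatenate([proj(c,np.append(q[:2]+r@l,q[3] if len(q)>3 else z))-np.array(p) for l,p in zip(L,px)])
    q=least_squares(f,[*ctr,a0]); print('x,y,yawdeg',np.round(q.x[:2],4),round(np.degrees(q.x[2]),2),'res px',np.round(q.fun,1))
    return q.x
E
python3 - <<'E'
from h import *
c=imaging.capture("wrist")
o=lambda u,v:(260+u/2.4-.3,20+v/2.4-.3)
q=fitrect(c,[o(37,44),o(443,22),o(426,563),o(80,580)],.046)
R=lambda lx,ly:np.array([q[0]+np.cos(q[2])*lx-np.sin(q[2])*ly,q[1]+np.sin(q[2])*lx+np.cos(q[2])*ly])
for lx in(-.054,0,.054):print(lx,R(lx,0))
# checks
s=at(c,*o(284,322),.036);print('sleeve top',s)
E
```

```text
edges [0.1186, 0.1681, 0.118, 0.1684]
x,y,yawdeg [0.4327 0.3436] 166.99 res px [-1.  -0.5  1.2 -1.3  1.   1.3 -1.3  1.5]
-0.054 [0.48531574 0.33146407]
0 [0.43270174 0.34361998]
0.054 [0.38008773 0.3557759 ]
sleeve top [0.4368892  0.35616778 0.036     ]
```

```bash
python3 -m creep '[[0.002,0.005,-0.053,-0.019,0.034,0.05,-0.6],[0,0,0,0,0,0,-0.6],[0,0,0,0,0,0.05,-0.6],[0,0,0,0,0,0.0,-0.6]]'
python3 - <<'E'
from h import *
go(.4853,.3315,.033,77)
E
```

```text
time_s: 8.3
eef_pos: [0.4899, 0.3276, 0.1543]
tool_rot: [[-0.973, 0.233, 0.004], [0.233, 0.973, 0.0], [-0.004, 0.001, -1.0]]
wrist_force: [-0.2, -0.2, 0.6]
width: 0.0282
t=8.30 tcp=[0.4899 0.3276 0.1543] w=0.0282 F=[-0.2 -0.2  0.6] d_tool=[0.0058 0.0025 0.1213] len=0.1215 yaw=76.5 tilt=0.22 rotvec=[ 0.0012  0.0036 -0.0081] (0.5 deg)
```

```bash
python3 -m creep '[[0.001,0.004,-0.008,0.006,0.003,0.03,-0.6],[0,0,0,0,0,0.03,-0.6],[0,0,0,0,0,0,-0.6],[0,0,0,0,0,0,-0.6]]'
python3 - <<'E'
from h import *
go(.4853,.3315,.033,77)
c=imaging.capture("wrist"); cv2.imwrite("pics/w6.png",c["color"])
E
```

```text
time_s: 8.8
eef_pos: [0.4941, 0.3336, 0.1105]
tool_rot: [[-0.973, 0.229, 0.023], [0.229, 0.973, 0.01], [-0.02, 0.015, -1.0]]
wrist_force: [0.6, 0.7, -0.8]
width: 0.0285
t=8.80 tcp=[0.4941 0.3336 0.1105] w=0.0285 F=[ 0.6  0.7 -0.8] d_tool=[ 0.0097 -0.0053  0.0773] len=0.0781 yaw=76.8 tilt=1.45 rotvec=[ 0.0151  0.0204 -0.0045] (0.2 deg)
```

View pics/w6.png

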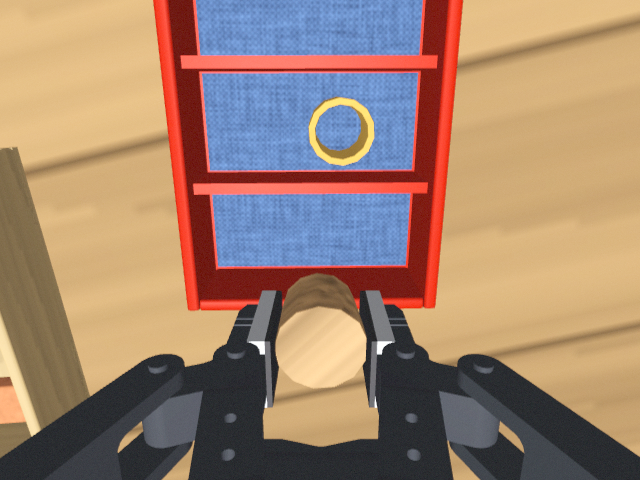

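```bash
python3 -m creep '[[0.015,0.02,-0.004,0.01,-0.005,0.0,-0.6],[0.003,0.004,0,0,0,0.015,-0.6],[0.003,0.004,0,0.001,0,0.015,-0.6],[0.003,0.004,0,0.001,0,0,-0.6]]'
python3 - <<'E'
from h import *
go(.4853,.3315,.033,77)
E
```

```text
time_s: 9.35
eef_pos: [0.4813, 0.3317, 0.0808]
tool_rot: [[-0.974, 0.225, -0.013], [0.225, 0.974, -0.006], [0.011, -0.008, -1.0]]
wrist_force: [-0.4, -0.1, 0.2]
width: 0.0286
t=9.35 tcp=[0.4813 0.3317 0.0808] w=0.0286 F=[-0.4 -0.1  0.2] d_tool=[-0.0045  0.0011  0.0478] len=0.0480 yaw=77.0 tilt=0.79 rotvec=[-0.0084 -0.0109 -0.0003] (0.0 deg)
```

```bash
python3 -m creep '[[-0.008,-0.011,0,-0.0045,0.001,0,-0.6],[0,0,0,0,0,0.012,-0.6],[0,0,0,0,0,0.012,-0.6],[0,0,0,0,0,0,-0.6]]'
python3 - <<'E'
from h import *
go(.4853,.3315,.033,77)
c=imaging.capture("wrist"); cv2.imwrite("pics/w7.png",c["color"])
E
```

```text
time_s: 9.85
eef_pos: [0.486, 0.3315, 0.0544]
tool_rot: [[-0.974, 0.225, -0.0], [0.225, 0.974, -0.001], [0.0, -0.001, -1.0]]
wrist_force: [-0.5, -0.5, -0.2]
width: 0.0285
t=9.85 tcp=[0.486  0.3315 0.0544] w=0.0285 F=[-0.5 -0.5 -0.2] d_tool=[ 0.0007 -0.0002  0.0214] len=0.0214 yaw=77.0 tilt=0.04 rotvec=[-0.0006 -0.0001 -0.0003] (0.0 deg)
```

View pics/w7.png

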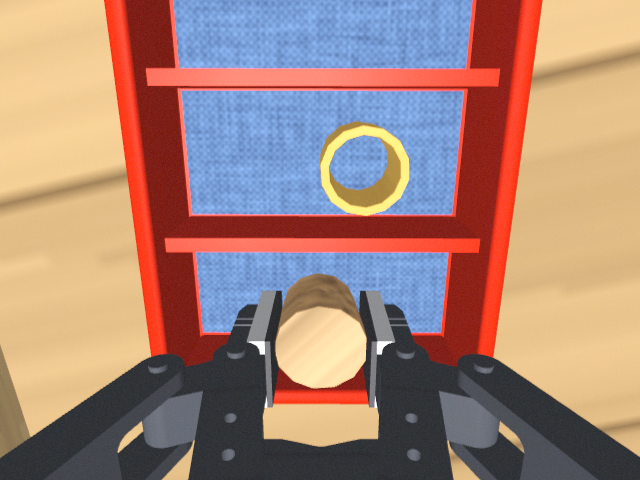

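Well centred in the far compartment: on to the floor, then release with a small opening.

```bash
python3 -m creep '[[0,0,0,0,0,0.011,-0.6],[0,0,0,0,0,0.01,-0.6],[0,0,0,0,0,0,-0.6],[0,0,0,0,0,0,-0.6]]'
python3 - <<'E'
from h import *
go(.4853,.3315,.033,77)
E
```

```text
time_s: 10.4
eef_pos: [0.4867, 0.3319, 0.0328]
tool_rot: [[-0.974, 0.225, 0.001], [0.225, 0.974, 0.0], [-0.001, 0.0, -1.0]]
wrist_force: [0.2, 0.4, -0.5]
width: 0.0283
t=10.40 tcp=[0.4867 0.3319 0.0328] w=0.0283 F=[ 0.2  0.4 -0.5] d_tool=[ 0.0013 -0.0007 -0.0002] len=0.0015 yaw=77.0 tilt=0.08 rotvec=[ 0.0005  0.0014 -0.0002] (0.0 deg)
```

```bash
python3 -m creep '[[0,0,0,0.0015,0,0,-0.5],[0,0,0,0,0,0,-0.2],[0,0,0,0,0,0,0.1],[0,0,0,0,0,0,0.1],[0,0,0,0,0,-0.02,0.1],[0,0,0,0,0,-0.04,0.1],[0,0,0,0,0,-0.05,0.1],[0,0,0,0,0,-0.05,0.1],[0,0,0,0,0,0,0.1]]'
python3 - <<'E'
from h import *
c=imaging.capture("wrist"); cv2.imwrite("pics/w8.png",c["color"])
go(.655,-.001,.2,77)
E
```

```text
time_s: 11.52
eef_pos: [0.4862, 0.3328, 0.2051]
tool_rot: [[-0.974, 0.225, 0.008], [0.225, 0.974, 0.003], [-0.007, 0.005, -1.0]]
wrist_force: [-0.4, 0.6, -0.2]
width: 0.047
t=11.57 tcp=[0.4849 0.3322 0.2024] w=0.0471 F=[1.5 0.8 0. ] d_tool=[-0.2407 -0.2864  0.0027] len=0.3742 yaw=77.0 tilt=0.23 rotvec=[ 0.002   0.0034 -0.0002] (0.0 deg)
```

View pics/w8.png

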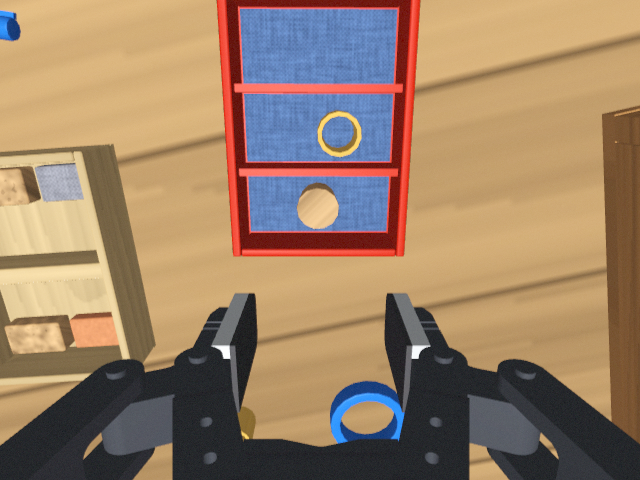

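```bash
python3 -m creep '[[0,0,0,-0.032,-0.038,0,0.1],[0,0,0,-0.032,-0.038,0,0.1],[0,0,0,-0.032,-0.038,0,0.1],[0,0,0,-0.032,-0.038,0,0.1],[0,0,0,-0.032,-0.038,0,0.1],[0,0,0,-0.032,-0.038,0,0.1],[0,0,0,-0.032,-0.038,0,0.1],[0,0,0,0,0,0,0.1],[0,0,0,0,0,0,0.1]]'
python3 - <<'E'
from h import *
c=imaging.capture("wrist")
c=imaging.capture("wrist"); cv2.imwrite("pics/w9.png",c["color"])
go(.655,-.001,.1,77)
print(proj(c,(.655,-.001,.03)))
E
```

```text
time_s: 12.7
eef_pos: [0.641, 0.0139, 0.193]
tool_rot: [[-0.975, 0.223, -0.014], [0.223, 0.975, 0.002], [0.014, -0.001, -1.0]]
wrist_force: [-0.5, -0.0, -0.4]
width: 0.0468
t=12.80 tcp=[0.6411 0.0145 0.1934] w=0.0471 F=[-0.3  0.4  0.9] d_tool=[-0.0183 -0.012   0.0932] len=0.0957 yaw=77.2 tilt=0.77 rotvec=[-0.001  -0.0134  0.0033] (-0.2 deg)
[305.18649377 242.24593852]
```

View pics/w9.png

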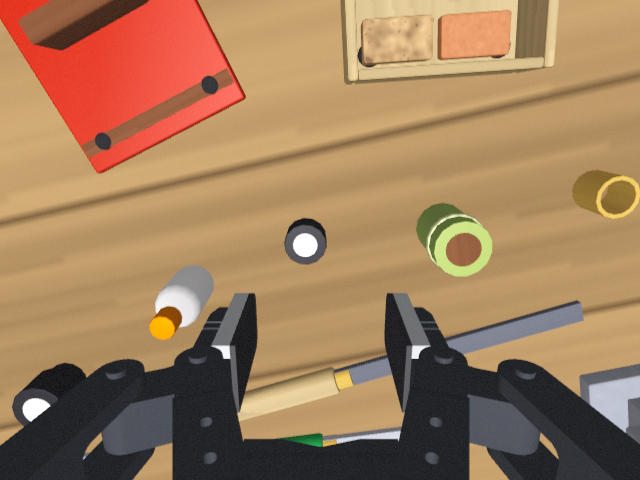

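```bash
python3 -m creep '[[-0.001,-0.013,0.003,-0.019,-0.012,0.03,0.1],[0,0,0,0,0,0.025,0.1],[0,0,0,0,0,0.02,0.1],[0,0,0,0,0,0.02,0.1],[0,0,0,0,0,0.015,0.1],[0,0,0,0,0,0,0.1]]'
python3 - <<'E'
from h import *
c=imaging.capture("wrist"); cv2.imwrite("pics/w10.png",c["color"])
go(.656,-.001,.025,77)
print(proj(c,(.656,-.001,.03)))
E
```

```text
time_s: 13.55
eef_pos: [0.656, 0.0041, 0.0802]
tool_rot: [[-0.976, 0.217, 0.001], [0.217, 0.976, 0.0], [-0.001, 0.0, -1.0]]
wrist_force: [-0.6, -0.2, -0.2]
width: 0.0468
t=13.60 tcp=[0.6567 0.004  0.0812] w=0.0475 F=[ 0.1  0.1 -0.5] d_tool=[-0.0003 -0.0051  0.0562] len=0.0564 yaw=77.5 tilt=0.18 rotvec=[0.0006 0.0031 0.0079] (-0.5 deg)
[310.30534469 284.536425  ]
```

View pics/w10.png

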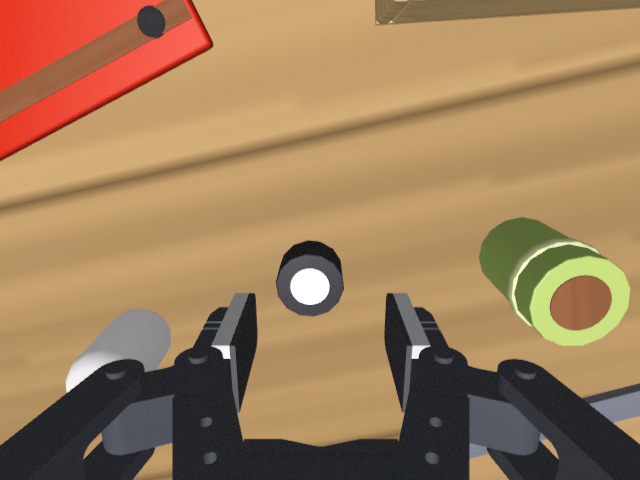

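```bash
python3 - <<'E'
from h import *
c=imaging.capture("wrist")
R=np.array(env.sense()['tool_rot']);
for u,v in((140,335),(170,340),(500,250)):
    a=at(c,u,v,0); print(R.T@(a-np.array([.656,-.001,0])))
E
python3 -m creep '[[0,0.003,0.008,0,-0.005,0.02,0.1],[0,0,0,0,0,0.02,0.1],[0,0,0,0,0,0.0,0.1]]'
python3 - <<'E'
from h import *
c=imaging.capture("wrist"); cv2.imwrite("pics/w11.png",c["color"])
go(.656,-.001,.025,77)
print(proj(c,(.656,-.001,.03)))
E
```

```text
[-0.04409741 -0.09203454  0.00014437]
[-0.04713098 -0.07631375  0.00016859]
[4.16352298e-03 9.43420603e-02 4.18453590e-05]
time_s: 14.02
eef_pos: [0.657, -0.0019, 0.0406]
tool_rot: [[-0.974, 0.226, 0.004], [0.226, 0.974, -0.0], [-0.004, 0.001, -1.0]]
wrist_force: [0.6, 0.8, -0.6]
width: 0.047
t=14.07 tcp=[ 0.6577 -0.002   0.0416] w=0.0467 F=[0.4 0.5 0.1] d_tool=[0.002  0.0006 0.0166] len=0.0168 yaw=76.9 tilt=0.31 rotvec=[ 0.0008  0.0053 -0.0012] (0.1 deg)
[323.94609854 325.84941593]
```

View pics/w11.png

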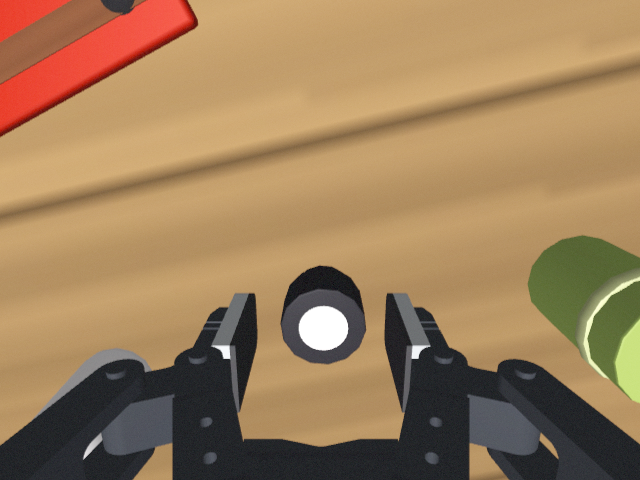

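```bash
python3 -m creep '[[0,0.005,0,0.002,0,0.009,0.1],[0,0,0,0,0.001,0.009,0.1],[0,0,0,0,0,0,-0.2],[0,0,0,0,0,0,-0.6],[0,0,0,0,0,0,-0.6],[0,0,0,0,0,0,-0.6],[0,0,0,0,0,0,-0.6]]' 25
python3 - <<'E'
from h import *
go(.656,-.001,.025,77)
c=imaging.capture("wrist"); cv2.imwrite("pics/w12.png",c["color"])
E
```

```text
time_s: 14.95
eef_pos: [0.6573, -0.0005, 0.0241]
tool_rot: [[-0.974, 0.226, 0.003], [0.226, 0.974, 0.0], [-0.003, 0.001, -1.0]]
wrist_force: [-0.1, 1.0, -0.1]
width: 0.028
t=14.95 tcp=[ 6.573e-01 -5.000e-04  2.410e-02] w=0.0280 F=[-0.1  1.  -0.1] d_tool=[ 0.0011 -0.0008 -0.0009] len=0.0016 yaw=76.9 tilt=0.19 rotvec=[ 0.001   0.0032 -0.0009] (0.1 deg)
```

View pics/w12.png

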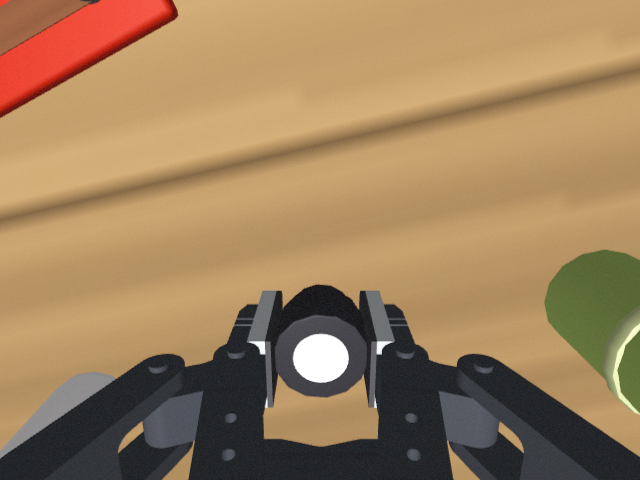

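```bash
python3 -m creep '[[0,0,0,0,0,-0.03,-0.6],[0,0,0,0,0,-0.04,-0.6],[0,0,0,0,0,-0.04,-0.6],[0,0,0,0.02,0.016,-0.03,-0.6],[0,0,0,0.04,0.032,0,-0.6],[0,0,0,0.04,0.032,0,-0.6],[0,0,0,0.04,0.032,0,-0.6],[0,0,0,0.04,0.032,0,-0.6],[0,0,0,0.04,0.032,0,-0.6],[0,0,0,0.04,0.032,0,-0.6],[0,0,0,0.04,0.032,0,-0.6],[0,0,0,0.02,0.016,0,-0.6]]'
python3 - <<'E'
from h import *
go(.3801,.3558,.031,77)
E
```

```text
time_s: 16.5
eef_pos: [0.3971, 0.3293, 0.1697]
tool_rot: [[-0.973, 0.231, 0.009], [0.231, 0.973, 0.002], [-0.008, 0.004, -1.0]]
wrist_force: [0.7, -0.4, -0.5]
width: 0.0281
t=16.50 tcp=[0.3971 0.3293 0.1697] w=0.0281 F=[ 0.7 -0.4 -0.5] d_tool=[0.0238 0.0213 0.1386] len=0.1422 yaw=76.7 tilt=0.52 rotvec=[ 0.0044  0.008  -0.0061] (0.3 deg)
```

```bash
python3 -m creep '[[0.004,0.008,-0.006,0.022,0.02,0,-0.6],[0,0,0,0,0,0.015,-0.6],[0,0,0,0,0,0.015,-0.6],[0,0,0,0,0,0.015,-0.6],[0,0,0,0,0,0.015,-0.6],[0,0,0,0,0,0.015,-0.6],[0,0,0,0,0,0,-0.6]]'
python3 - <<'E'
from h import *
go(.3801,.3558,.031,77)
c=imaging.capture("wrist"); cv2.imwrite("pics/w13.png",c["color"])
E
```

```text
time_s: 17.38
eef_pos: [0.379, 0.3528, 0.0882]
tool_rot: [[-0.974, 0.225, -0.002], [0.225, 0.974, -0.002], [0.002, -0.002, -1.0]]
wrist_force: [0.1, -1.0, -0.6]
width: 0.0279
t=17.38 tcp=[0.379  0.3528 0.0882] w=0.0279 F=[ 0.1 -1.  -0.6] d_tool=[-0.0005  0.0033  0.0572] len=0.0573 yaw=77.0 tilt=0.15 rotvec=[-0.0022 -0.0016 -0.0002] (0.0 deg)
```

View pics/w13.png

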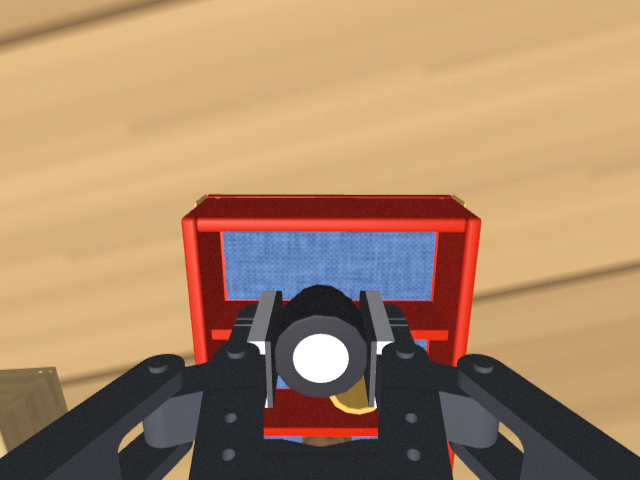

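Run:
```python
from h import *
c=imaging.capture("wrist")
a=np.radians(-13);k=np.array([.4327,.3436])
for l in((-.085,.06),(-.085,-.06),(-.0295,.054),(-.0295,-.054)):
    p=k+np.array([[np.cos(a),-np.sin(a)],[np.sin(a),np.cos(a)]])@l; print(l,proj(c,[*p,.046 if abs(l[0])>.05 else .036]))
```

```text
(-0.085, 0.06) [479.9633373  217.77790104]
(-0.085, -0.06) [177.66378454 217.65737075]
(-0.0295, 0.054) [445.74452519 329.23212832]
(-0.0295, -0.054) [209.72471723 329.01969032]
```

```bash
python3 -m creep '[[-0.002,-0.002,0,0,0.003,0.012,-0.6],[0,0,0,0,0,0.012,-0.6],[0,0,0,0,0,0.012,-0.6],[0,0,0,0,0,0,-0.6]]'
python3 - <<'E'
from h import *
go(.3801,.3558,.031,77)
c=imaging.capture("wrist"); cv2.imwrite("pics/w14.png",c["color"])
E
```

```text
time_s: 17.98
eef_pos: [0.3815, 0.3573, 0.0524]
tool_rot: [[-0.974, 0.225, 0.005], [0.225, 0.974, 0.003], [-0.004, 0.004, -1.0]]
wrist_force: [-0.2, -0.9, -0.8]
width: 0.0285
t=17.98 tcp=[0.3815 0.3573 0.0524] w=0.0285 F=[-0.2 -0.9 -0.8] d_tool=[ 0.0011 -0.0019  0.0214] len=0.0215 yaw=77.0 tilt=0.33 rotvec=[0.0037 0.0045 0.0004] (-0.0 deg)
```

View pics/w14.png

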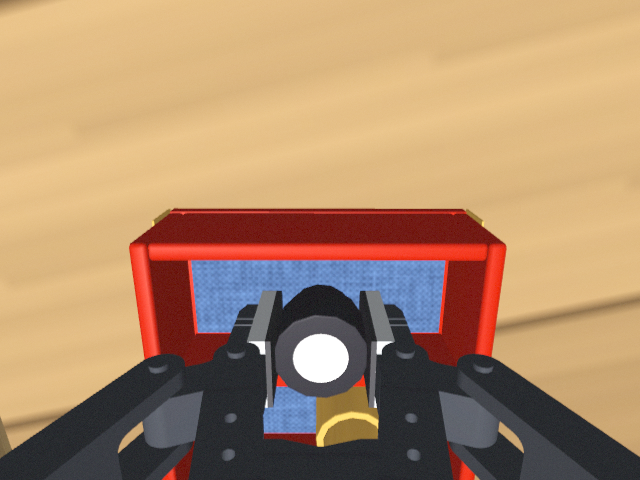

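```bash
python3 -m creep '[[0.003,0.004,0,0.001,-0.002,0.007,-0.6],[0,0,0,0,0,0.007,-0.6],[0,0,0,0,0,0.006,-0.6],[0,0,0,0,0,0,-0.6]]'
python3 - <<'E'
from h import *
go(.3801,.3558,.0305,77)
E
```

```text
time_s: 18.52
eef_pos: [0.3808, 0.356, 0.0322]
tool_rot: [[-0.974, 0.225, 0.002], [0.225, 0.974, 0.002], [-0.002, 0.002, -1.0]]
wrist_force: [0.7, 1.2, -0.0]
width: 0.028
t=18.52 tcp=[0.3808 0.356  0.0322] w=0.0280 F=[ 0.7  1.2 -0. ] d_tool=[ 0.0007 -0.0003  0.0017] len=0.0018 yaw=77.0 tilt=0.16 rotvec=[0.0021 0.0019 0.0004] (-0.0 deg)
```

```bash
python3 -m creep '[[0.002,0.002,0,0,0,0.0015,-0.6],[0,0,0,0,0,0,-0.45],[0,0,0,0,0,0,-0.2],[0,0,0,0,0,0,0.1],[0,0,0,0,0,0,0.1],[0,0,0,0,0,-0.02,0.1],[0,0,0,0,0,-0.04,0.1],[0,0,0,-0.03,0,-0.05,0.1],[0,0,0,-0.05,0,-0.05,0.1],[0,0,0,0,0,-0.04,0.1],[0,0,0,0,0,0,0.1]]'
python3 - <<'E'
from h import *
c=imaging.capture("wrist")
c=imaging.capture("wrist"); cv2.imwrite("pics/w15.png",c["color"])
go(.54,-.28,.25,77)
t=imaging.capture("top"); crop(t,360,190,460,290,6,"pics/t3.png")
E
```

```text
time_s: 19.9
eef_pos: [0.4562, 0.3384, 0.2322]
tool_rot: [[-0.975, 0.224, 0.0], [0.224, 0.975, -0.001], [-0.0, -0.0, -1.0]]
wrist_force: [0.2, -0.7, 0.2]
width: 0.0466
t=20.00 tcp=[0.454  0.3375 0.2279] w=0.0471 F=[ 0.2 -0.8 -0.2] d_tool=[-0.2218 -0.5828 -0.0204] len=0.6239 yaw=77.1 tilt=0.44 rotvec=[-0.0052 -0.0057  0.0014] (-0.1 deg)
```

View pics/w15.png

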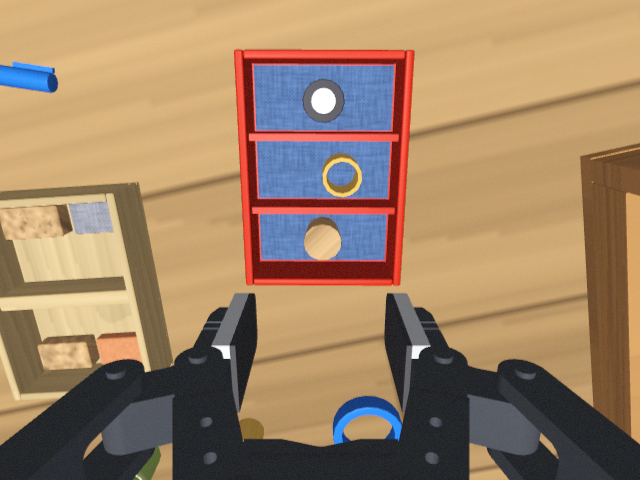

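View pics/t3.png

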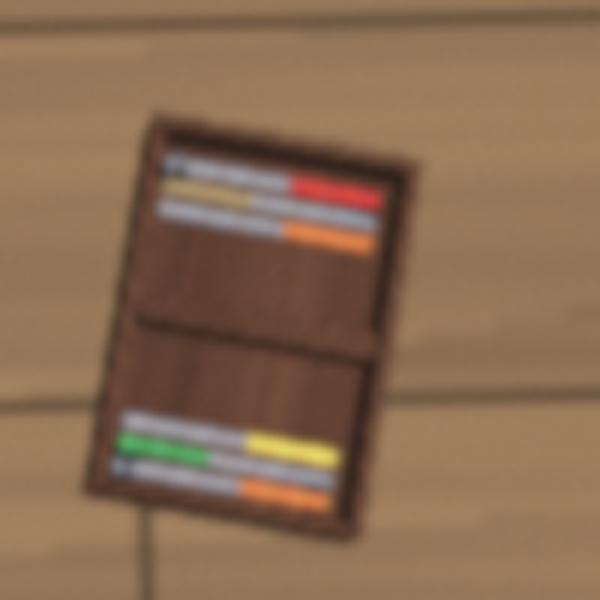

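Run:
```python
from h import *
t=imaging.capture("top")
o=lambda u,v:(360+u/6-.4,190+v/6-.4)
q=fitrect(t,[o(153,118),o(422,162),o(356,542),o(88,490)],.05)
go(q[0],q[1],.25,np.degrees(q[2])+90)
```

```text
edges [0.1195, 0.1702, 0.1179, 0.1671]
x,y,yawdeg [ 0.4506 -0.3425] -11.84 res px [-0.1 -0.7 -0.   0.2  0.5  0.2 -0.4  0.3]
t=20.10 tcp=[0.4529 0.3373 0.226 ] w=0.0467 F=[ 0.6 -0.4 -0. ] d_tool=[-0.1494 -0.6633 -0.0204] len=0.6802 yaw=77.1 tilt=0.65 rotvec=[-0.0073 -0.0086 -0.0185] (1.1 deg)
```

```bash
python3 -m creep '[[-0.007,-0.008,0.15,0,0,-0.02,0.05],[0,0,0.18,0,0,0,0],[0,0,0.18,0,0,0,0],[0,0,0.18,0,0,0,0],[0,0,0.18,0,0,0,0],[0,0,0.18,0,0,0,0],[0,0,0.18,0,0,0,0],[0,0,0.18,0,0,0,0],[0,0,0.13,0,0,0,0],[0,0,0,0,0,0,0]]'
python3 - <<'E'
from h import *
go(.4506,-.3425,.25,-12);print(env.sense()['qpos'])
E
```

```text
time_s: 21.35
eef_pos: [0.4412, 0.3347, 0.225]
tool_rot: [[0.237, 0.971, -0.034], [0.971, -0.238, -0.017], [-0.025, -0.029, -0.999]]
wrist_force: [-0.3, -0.1, -0.6]
width: 0.0426
t=21.35 tcp=[0.4412 0.3347 0.225 ] w=0.0426 F=[-0.3 -0.1 -0.6] d_tool=[-0.656   0.1695 -0.0138] len=0.6777 yaw=-13.8 tilt=2.19 rotvec=[-0.0295  0.0242 -0.0304] (1.8 deg)
[ 4.44515379e-01  6.91289549e-02  1.80916110e+00 -6.64143836e-04
  1.30143416e+00  6.84578021e-01]
```

```bash
python3 -m creep '[[-0.029,0.024,-0.03,0,0,-0.01,0],[0,0,0,-0.055,0.013,0,0],[0,0,0,-0.055,0.013,0,0],[0,0,0,-0.055,0.013,0,0],[0,0,0,-0.055,0.013,0,0],[0,0,0,-0.055,0.013,0,0],[0,0,0,-0.055,0.013,0,0],[0,0,0,-0.055,0.013,0,0],[0,0,0,-0.055,0.013,0,0],[0,0,0,-0.055,0.013,0,0],[0,0,0,-0.055,0.013,0,0],[0,0,0,-0.055,0.013,0,0]]'
python3 - <<'E'
from h import *
go(.4506,-.3425,.25,-12);print(env.sense()['qpos'])
E
```

```text
time_s: 22.85
eef_pos: [0.468, -0.3014, 0.2414]
tool_rot: [[0.166, 0.986, 0.023], [0.986, -0.166, -0.006], [-0.002, 0.023, -1.0]]
wrist_force: [0.4, 0.7, 0.0]
width: 0.0424
t=22.85 tcp=[ 0.468  -0.3014  0.2414] w=0.0424 F=[0.4 0.7 0. ] d_tool=[-0.0434 -0.0102 -0.0088] len=0.0454 yaw=-9.5 tilt=1.35 rotvec=[0.0235 0.0016 0.0428] (-2.5 deg)
[-0.78086916  0.02629476  1.82227339  0.01232147  1.27270645 -0.61777904]
```

```bash
python3 -m creep '[[0.023,0.002,0.042,-0.043,-0.01,0,0],[0,0,0,0,0,0,0],[0,0,0,0,0,0,0]]'
python3 - <<'E'
from h import *
go(.4506,-.3425,.25,-12)
c=imaging.capture("wrist"); cv2.imwrite("pics/w16.png",c["color"])
E
```

```text
time_s: 23.22
eef_pos: [0.45, -0.3464, 0.2424]
tool_rot: [[0.206, 0.979, 0.003], [0.979, -0.206, -0.002], [-0.002, 0.003, -1.0]]
wrist_force: [0.1, 0.1, -0.2]
width: 0.0428
t=23.23 tcp=[ 0.45   -0.3464  0.2424] w=0.0428 F=[ 0.1  0.1 -0.2] d_tool=[ 0.004  -0.0002 -0.0077] len=0.0086 yaw=-11.9 tilt=0.21 rotvec=[0.0032 0.0018 0.0019] (-0.1 deg)
```

View pics/w16.png

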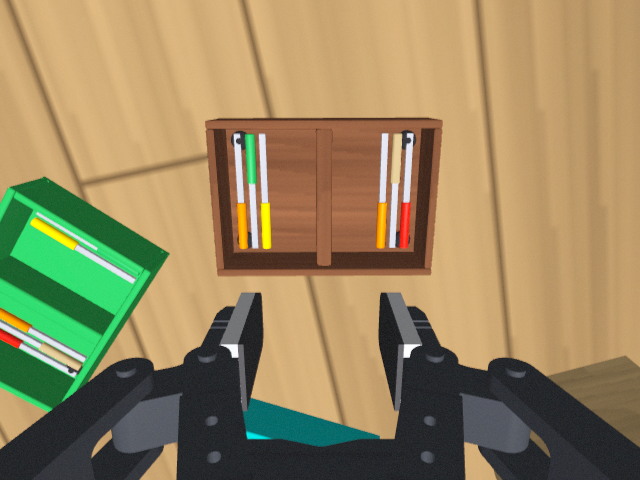

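Run:
```python
from h import *
c=imaging.capture("wrist"); crop(c,195,105,455,290,3,"pics/w16c.png")
q=fitrect(c,[(442,121),(432.5,275),(217.5,275.5),(207,121)],.05)
go(q[0],q[1],.036,-12)
print(proj(c,[q[0],q[1],.043]))
```

```text
edges [0.1183, 0.1704, 0.1185, 0.1668]
x,y,yawdeg [ 0.4538 -0.3463] -11.75 res px [ 2.6 -1.1 -0.6  1.1 -0.   1.3 -2.  -0.5]
t=23.32 tcp=[ 0.4502 -0.3459  0.2424] w=0.0426 F=[ 0.1  0.  -1.1] d_tool=[0.0008 0.0029 0.2064] len=0.2064 yaw=-11.9 tilt=0.21 rotvec=[0.0031 0.0019 0.0024] (-0.1 deg)
[324.69390778 200.56087704]
```

View pics/w16c.png

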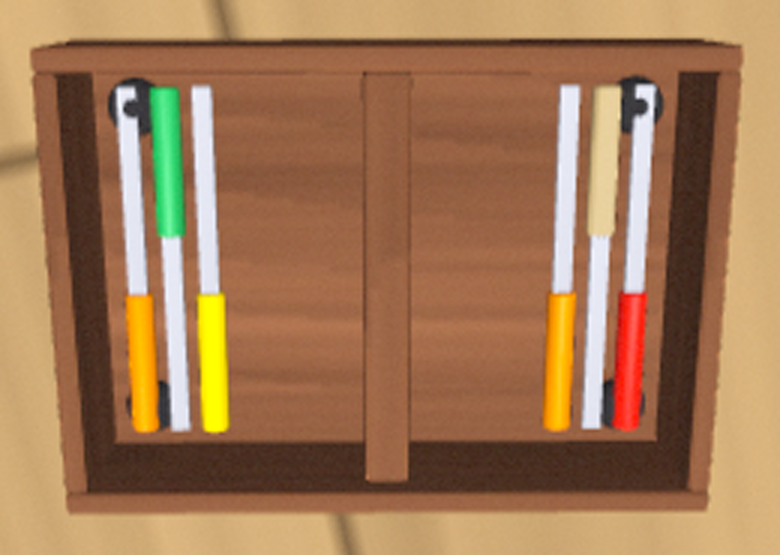

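```bash
python3 -m creep '[[0.003,0.002,0,0.001,0.003,0.02,0],[0,0,0,0,0,0.02,0],[0,0,0,0,0,0.02,0],[0,0,0,0,0,0.02,0],[0,0,0,0,0,0.02,0],[0,0,0,0,0,0.02,0],[0,0,0,0,0,0,0]]'
python3 - <<'E'
from h import *
go(.4535,-.346,.036,-11.8)
c=imaging.capture("wrist"); cv2.imwrite("pics/w17.png",c["color"]); print(proj(c,[.4535,-.346,.043]))
E
```

```text
time_s: 24.2
eef_pos: [0.4541, -0.336, 0.1104]
tool_rot: [[0.193, 0.981, -0.005], [0.981, -0.193, 0.007], [0.006, -0.006, -1.0]]
wrist_force: [0.1, 1.1, -0.2]
width: 0.0424
t=24.20 tcp=[ 0.4541 -0.336   0.1104] w=0.0424 F=[ 0.1  1.1 -0.2] d_tool=[-0.0104  0.0017  0.0743] len=0.0751 yaw=-11.2 tilt=0.48 rotvec=[-0.006  -0.0058  0.0113] (-0.6 deg)
[324.68840247 285.8579335 ]
```

View pics/w17.png

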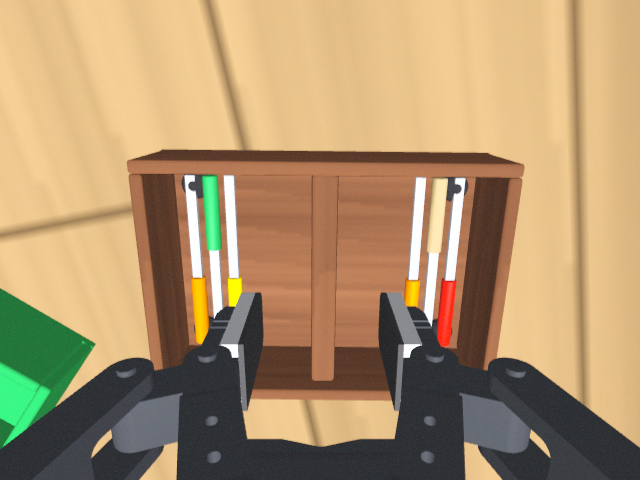

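```bash
python3 - <<'E'
from h import *
c=imaging.capture("wrist")
a=at(c,324.5,176,.043);b=at(c,322,381,.043);print(a,b,(a+b)/2,np.linalg.norm(a-b))
P=[at(c,u,v,.05) for u,v in((128,162),(523,165),(493,401),(153,398))]
print(np.mean(P,0),np.linalg.norm(P[0]-P[1]),np.linalg.norm(P[1]-P[2]))
E
python3 -m creep '[[-0.006,-0.006,0.011,-0.0105,0.001,0,0],[0,0,0,0,0,0.015,0],[0,0,0,0,0,0.015,0],[0,0,0,0,0,0.015,0],[0,0,0,0,0,0,0]]'
python3 - <<'E'
from h import *
go(.4535,-.346,.036,-11.8)
c=imaging.capture("wrist"); cv2.imwrite("pics/w18.png",c["color"]); print(proj(c,[.4535,-.346,.043]))
E
```

```text
[ 0.46409621 -0.29495364  0.043     ] [ 0.44243367 -0.39961084  0.043     ] [ 0.45326494 -0.34728224  0.043     ] 0.10687560808206953
[ 0.45370391 -0.34703557  0.05      ] 0.16822783376726125 0.11928406855038164
time_s: 24.92
eef_pos: [0.455, -0.3496, 0.0662]
tool_rot: [[0.205, 0.979, 0.005], [0.979, -0.205, -0.006], [-0.005, 0.006, -1.0]]
wrist_force: [0.1, 0.4, -0.7]
width: 0.0427
t=24.93 tcp=[ 0.455  -0.3496  0.0662] w=0.0427 F=[ 0.1  0.4 -0.7] d_tool=[ 0.0034 -0.0024  0.0301] len=0.0304 yaw=-11.8 tilt=0.46 rotvec=[ 0.0063  0.0051 -0.0007] (0.0 deg)
[315.1734639  301.42390906]
```

View pics/w18.png

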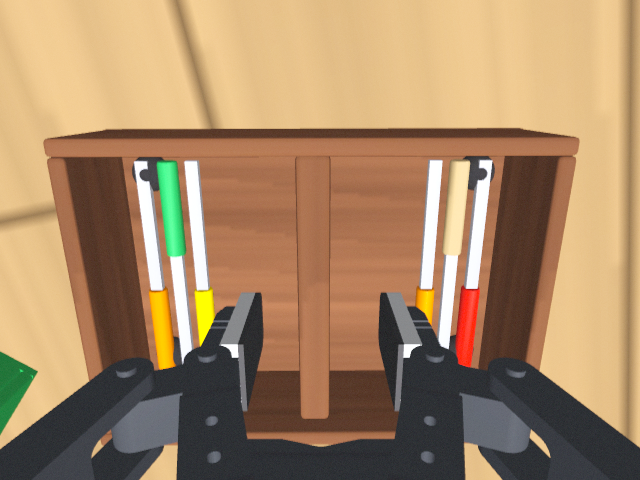

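```bash
python3 -m creep '[[0.006,0.005,0,0.0025,-0.0025,0.01,0],[0,0,0,0,0,0.01,0],[0,0,0,0,0,0.01,0],[0,0,0,0,0,0,0]]'
python3 - <<'E'
from h import *
go(.4534,-.3468,.036,-11.8)
E
```

```text
time_s: 25.48
eef_pos: [0.4537, -0.3472, 0.0354]
tool_rot: [[0.205, 0.979, 0.002], [0.979, -0.205, -0.002], [-0.001, 0.002, -1.0]]
wrist_force: [0.3, -0.4, -0.6]
width: 0.0429
t=25.48 tcp=[ 0.4537 -0.3472  0.0354] w=0.0429 F=[ 0.3 -0.4 -0.6] d_tool=[ 0.0003 -0.0004 -0.0006] len=0.0008 yaw=-11.8 tilt=0.13 rotvec=[ 0.0019  0.0012 -0.0004] (0.0 deg)
```

```bash
python3 -m creep '[[0,0,0,0,0,0,-0.5],[0,0,0,0,0,0,-0.9],[0,0,0,0,0,0,-0.9],[0,0,0,0,0,0,-0.9],[0,0,0,0,0,0,-0.9],[0,0,0,0,0,0,-0.9]]' 70
python3 - <<'E'
from h import *
go(.4534,-.3468,.036,-11.8)
E
```

```text
time_s: 26.22
eef_pos: [0.4542, -0.3475, 0.0358]
tool_rot: [[0.205, 0.979, 0.003], [0.979, -0.205, -0.003], [-0.002, 0.003, -1.0]]
wrist_force: [0.5, -0.3, -1.5]
width: 0.0109
t=26.23 tcp=[ 0.4542 -0.3475  0.0358] w=0.0109 F=[ 0.5 -0.3 -1.5] d_tool=[ 0.0006 -0.0009 -0.0002] len=0.0011 yaw=-11.8 tilt=0.22 rotvec=[ 0.0032  0.002  -0.0005] (0.0 deg)
```

```bash
python3 -m creep '[[0.003,0.002,0,0,0,-0.01,-0.9],[0,0,0,0,0,-0.02,-0.9],[0,0,0,0,0,-0.03,-0.9],[0,0,0,0,0,-0.03,-0.9],[0,0,0,0,0,-0.03,-0.9],[0,0,0,0,0,-0.03,-0.9],[0,0,0,0,0,-0.02,-0.9],[0,0,0,0,0,0,-0.9]]'
python3 - <<'E'
from h import *
c=imaging.capture("wrist"); cv2.imwrite("pics/w19.png",c["color"])
go(.4327,.3436,.2,-13)
E
```

```text
time_s: 27.22
eef_pos: [0.4514, -0.3447, 0.2101]
tool_rot: [[0.205, 0.979, -0.007], [0.979, -0.205, 0.007], [0.006, -0.008, -1.0]]
wrist_force: [0.1, -0.7, -5.2]
width: 0.0107
t=27.27 tcp=[ 0.451  -0.3441  0.2088] w=0.0109 F=[-0.2 -0.1 -4.9] d_tool=[ 0.6693 -0.1586  0.0152] len=0.6880 yaw=-11.8 tilt=0.71 rotvec=[-0.0102 -0.0072  0.0206] (-1.2 deg)
```

View pics/w19.png

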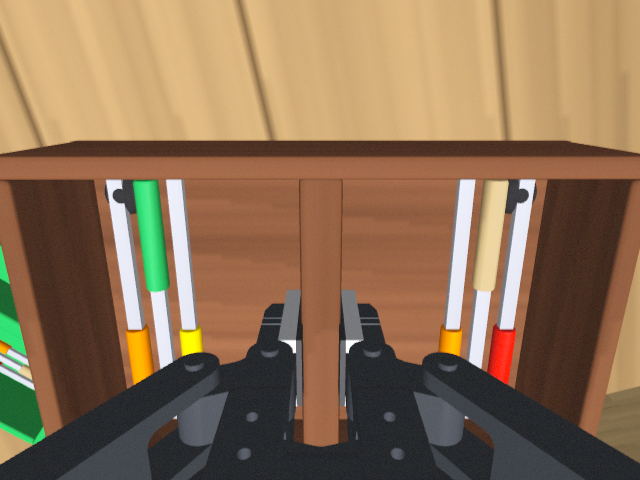

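```bash
python3 -m creep '[[-0.01,-0.007,0,0.03,-0.006,0,-0.9],[0,0,0.002,0.052,-0.012,0,-0.9],[0,0,0.002,0.052,-0.012,0,-0.9],[0,0,0.002,0.052,-0.012,0,-0.9],[0,0,0.002,0.052,-0.012,0,-0.9],[0,0,0.002,0.052,-0.012,0,-0.9],[0,0,0.002,0.052,-0.012,0,-0.9],[0,0,0.002,0.052,-0.012,0,-0.9],[0,0,0.002,0.052,-0.012,0,-0.9],[0,0,0.002,0.052,-0.012,0,-0.9],[0,0,0.002,0.052,-0.012,0,-0.9],[0,0,0,0.04,-0.01,0,-0.9]]'
python3 - <<'E'
from h import *
go(.4327,.3436,.2,-13)
E
```

```text
time_s: 28.78
eef_pos: [0.4341, 0.2799, 0.1944]
tool_rot: [[0.232, 0.972, -0.027], [0.973, -0.232, 0.007], [0.001, -0.028, -1.0]]
wrist_force: [0.3, -1.0, -3.4]
width: 0.0109
t=28.77 tcp=[0.4341 0.2799 0.1944] w=0.0109 F=[ 0.3 -1.  -3.4] d_tool=[ 0.0617 -0.0163 -0.0051] len=0.0640 yaw=-13.4 tilt=1.62 rotvec=[-0.0283 -0.001  -0.0076] (0.4 deg)
```

```bash
python3 -m creep '[[-0.028,-0.001,-0.008,0.03,-0.008,0,-0.9],[0,0,0,0.03,-0.008,0,-0.9],[0,0,0,0,0,0,-0.9]]'
python3 - <<'E'
from h import *
go(.4327,.3436,.12,-13)
c=imaging.capture("wrist");cv2.imwrite("pics/w20.png",c["color"])
c=imaging.capture("scene");cv2.imwrite("pics/s3.png",c["color"]);crop(c,430,230,620,410,4,"pics/s3.png")
E
```

```text
time_s: 29.15
eef_pos: [0.4282, 0.3451, 0.1889]
tool_rot: [[0.22, 0.976, -0.008], [0.976, -0.22, -0.005], [-0.006, -0.007, -1.0]]
wrist_force: [0.2, -0.4, -5.0]
width: 0.0112
t=29.15 tcp=[0.4282 0.3451 0.1889] w=0.0112 F=[ 0.2 -0.4 -5. ] d_tool=[-0.      0.0052  0.0689] len=0.0691 yaw=-12.7 tilt=0.54 rotvec=[-0.0071  0.0063  0.0055] (-0.3 deg)
```

View pics/w20.png

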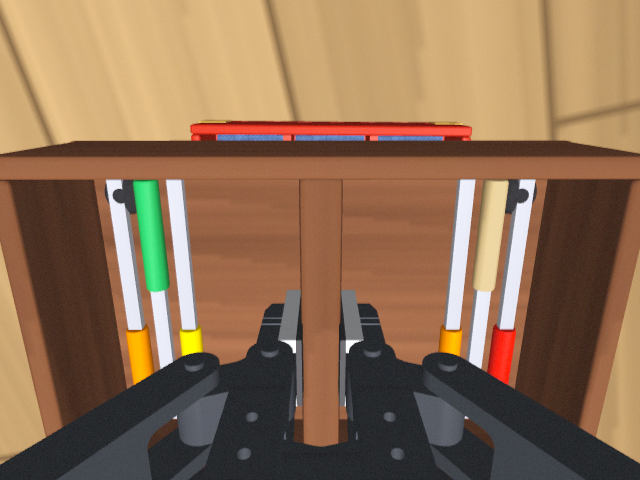

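View pics/s3.png

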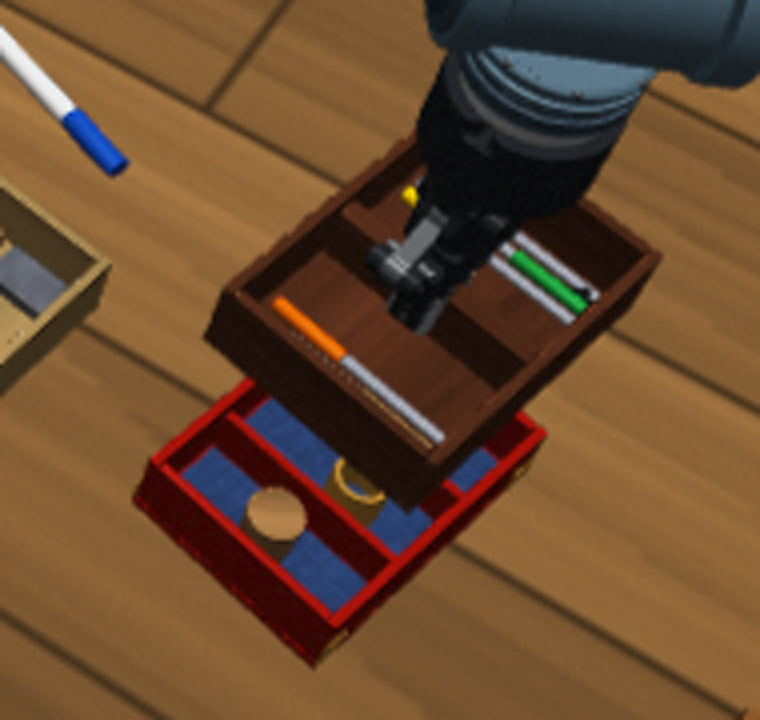

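Run:
```python
from h import *
c=imaging.capture("wrist"); s=env.sense(); R=np.array(s['tool_rot']);p=np.array(s['eef_pos'])
a=np.radians(-13);k=np.array([.4327,.3436])
for l in((-.085,.06),(.085,.06)):
    q=k+np.array([[np.cos(a),-np.sin(a)],[np.sin(a),np.cos(a)]])@l; print(l,proj(c,[*q,.046]))
zt=p[2]-.0358
b=at(c,321,179.5,zt+.043); print('bar far end in tool',R.T@(b-p), 'expect x .054')
e=at(c,320,157,zt+.050); print('rim outer far in tool',R.T@(e-p), 'expect .060')
P=[at(c,u,131,.046) for u in(193,470)]; print(P,np.linalg.norm(P[0]-P[1]),np.degrees(np.arctan2(*(P[1]-P[0])[[1,0]])))
```

```text
(-0.085, 0.06) [187.8974558  121.71163701]
(0.085, 0.06) [472.6068973  122.77727179]
bar far end in tool [ 0.05465297 -0.00073119 -0.0075441 ] expect x .054
rim outer far in tool [ 0.06147476 -0.0009922  -0.01458619] expect .060
[array([0.3646791 , 0.41532761, 0.046     ]), array([0.52693786, 0.37850981, 0.046     ])] 0.16638346407061705 -12.784388096244077
```

Run:
```python
from h import *
c=imaging.capture("wrist"); crop(c,180,110,480,150,2.6,"pics/w20c.png"); go(.4327,.3436,.12,-13)
```

```text
t=29.35 tcp=[0.4292 0.3431 0.1898] w=0.0113 F=[ 0.4  0.6 -3.8] d_tool=[0.0017 0.0037 0.0697] len=0.0699 yaw=-12.9 tilt=0.47 rotvec=[-0.0059  0.0058  0.0018] (-0.1 deg)
```

View pics/w20c.png

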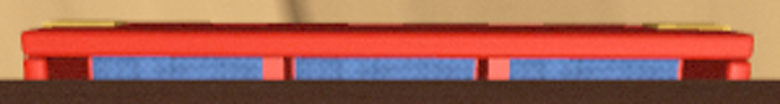

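```bash
python3 -m creep '[[-0.006,0.006,0.002,0.001,0.0035,0,-0.9],[0,0,0,0,0,0.015,-0.9],[0,0,0,0,0,0.015,-0.9],[0,0,0,0,0,0.015,-0.9],[0,0,0,0,0,0.015,-0.9],[0,0,0,0,0,0,-0.9]]'
python3 - <<'E'
from h import *
go(.4327,.343,.0768,-13)
E
```

```text
time_s: 30.1
eef_pos: [0.4325, 0.3407, 0.1237]
tool_rot: [[0.228, 0.974, -0.002], [0.974, -0.228, -0.001], [-0.002, -0.002, -1.0]]
wrist_force: [-0.3, -0.1, -4.7]
width: 0.0108
t=30.10 tcp=[0.4325 0.3407 0.1237] w=0.0108 F=[-0.3 -0.1 -4.7] d_tool=[ 0.0024 -0.0003  0.0469] len=0.0470 yaw=-13.2 tilt=0.16 rotvec=[-0.0021  0.0018 -0.0036] (0.2 deg)
```

```bash
python3 -m creep '[[-0.002,0.002,-0.004,0.002,0,0.012,-0.9],[0,0,0,0,0,0.012,-0.9],[0,0,0,0,0,0.01,-0.9],[0,0,0,0,0,0,-0.9]]'
python3 - <<'E'
from h import *
go(.4327,.343,.0768,-13)
c=imaging.capture("scene");crop(c,430,250,620,410,4,"pics/s4.png")
E
```

```text
time_s: 30.6
eef_pos: [0.4336, 0.3433, 0.088]
tool_rot: [[0.224, 0.975, 0.001], [0.975, -0.224, 0.001], [0.001, 0.001, -1.0]]
wrist_force: [-0.6, 0.1, -3.3]
width: 0.0109
t=30.60 tcp=[0.4336 0.3433 0.088 ] w=0.0109 F=[-0.6  0.1 -3.3] d_tool=[-0.0005 -0.0008  0.0112] len=0.0112 yaw=-12.9 tilt=0.10 rotvec=[ 0.0011 -0.0013  0.001 ] (-0.1 deg)
```

View pics/s4.png

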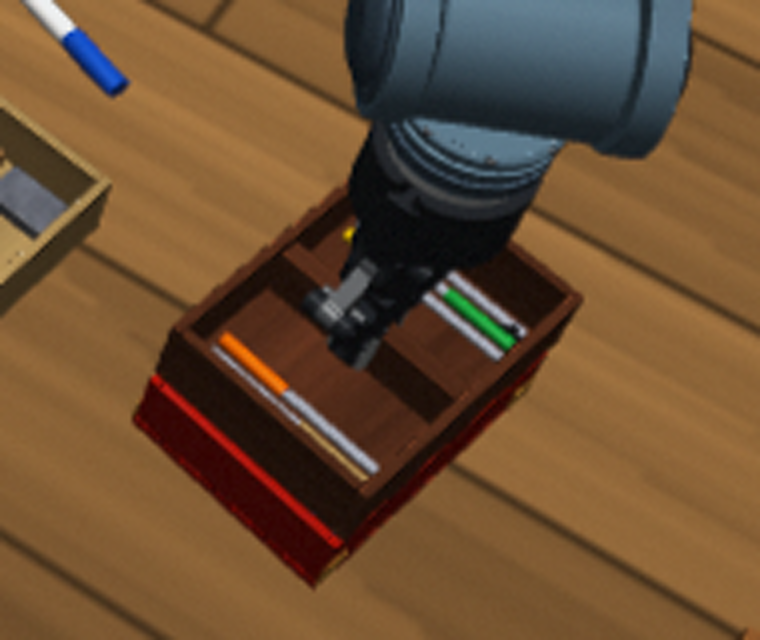

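Aligned with the box. Down the last stretch in small steps.

```bash
python3 -m creep '[[0.001,-0.001,0,-0.0005,-0.0008,0.004,-0.9],[0,0,0,0,0,0.004,-0.9],[0,0,0,0,0,0.003,-0.9],[0,0,0,0,0,0,-0.9]]'
python3 - <<'E'
from h import *
go(.4327,.343,.0768,-13)
E
```

```text
time_s: 31.15
eef_pos: [0.4339, 0.3436, 0.078]
tool_rot: [[0.224, 0.975, 0.003], [0.975, -0.224, 0.002], [0.002, 0.003, -1.0]]
wrist_force: [-0.5, -1.0, -4.1]
width: 0.0111
t=31.15 tcp=[0.4339 0.3436 0.078 ] w=0.0111 F=[-0.5 -1.  -4.1] d_tool=[-0.0008 -0.001   0.0012] len=0.0018 yaw=-12.9 tilt=0.22 rotvec=[ 0.0028 -0.0025  0.001 ] (-0.1 deg)
```

```bash
python3 -m creep '[[0.003,-0.002,0,-0.0005,-0.001,0.001,-0.9],[0,0,0,0,0,0.001,-0.9],[0,0,0,0,0,0.001,-0.9]]'
python3 - <<'E'
from h import *
go(.4327,.343,.0768,-13)
c=imaging.capture("scene");crop(c,430,250,620,410,4,"pics/s5.png")
E
```

```text
time_s: 31.52
eef_pos: [0.4328, 0.3434, 0.0769]
tool_rot: [[0.223, 0.975, -0.001], [0.975, -0.223, -0.001], [-0.001, -0.001, -1.0]]
wrist_force: [-5.8, -2.6, 5.4]
width: 0.0108
t=31.52 tcp=[0.4328 0.3434 0.0769] w=0.0108 F=[-5.8 -2.6  5.4] d_tool=[-0.0004 -0.0001  0.0001] len=0.0004 yaw=-12.9 tilt=0.08 rotvec=[-0.001   0.0009  0.0016] (-0.1 deg)
```

View pics/s5.png

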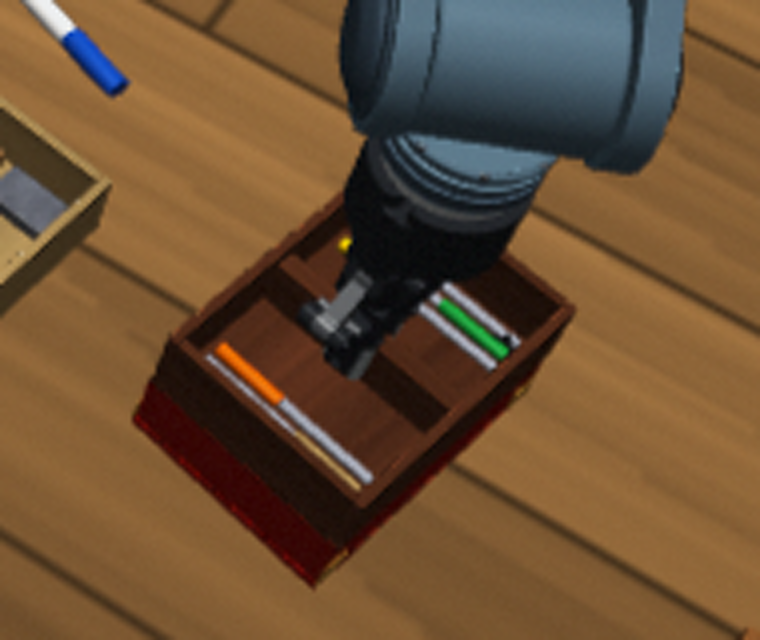

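Seated at the expected height with contact force reversed (rim hidden under the tray). Release, lift, and check.

```bash
python3 -m creep '[[0,0,0,0,0,0,-0.6],[0,0,0,0,0,0,-0.3],[0,0,0,0,0,0,0],[0,0,0,0,0,0,0],[0,0,0,0,0,-0.02,0],[0,0,0,0,0,-0.04,0],[0,0,0,0,0,-0.05,0],[0,0,0,0,0,-0.05,0],[0,0,0,0,0,0,0]]'
python3 - <<'E'
from h import *
c=imaging.capture("wrist")
c=imaging.capture("wrist");cv2.imwrite("pics/w21.png",c["color"])
t=imaging.capture("top");crop(t,190,195,260,280,7,"pics/t4.png")
go(.43,.16,.25,-13)
for k,z in(('kit',.046),('tray',.091)):
  a=np.radians(-13);K=np.array([.4327,.3436])
  print(k,[proj(c,[*(K+np.array([[np.cos(a),-np.sin(a)],[np.sin(a),np.cos(a)]])@l),z]).round(1).tolist() for l in((.085,.06),(.085,-.06),(-.085,-.06),(-.085,.06))])
E
```

```text
time_s: 32.7
eef_pos: [0.4349, 0.3444, 0.2499]
tool_rot: [[0.224, 0.975, 0.008], [0.975, -0.224, 0.004], [0.006, 0.007, -1.0]]
wrist_force: [0.3, -0.1, 0.8]
width: 0.0425
t=32.85 tcp=[0.4322 0.3429 0.243 ] w=0.0424 F=[-1.2  0.3 -0.8] d_tool=[-0.1788  0.0388 -0.0068] len=0.1831 yaw=-12.9 tilt=0.13 rotvec=[-0.0018  0.0013  0.0013] (-0.1 deg)
kit [[434.5, 123.0], [422.8, 274.9], [213.9, 275.0], [202.2, 122.7]]
tray [[453.0, 126.4], [437.6, 299.3], [199.1, 299.5], [183.6, 126.0]]
```

View pics/w21.png

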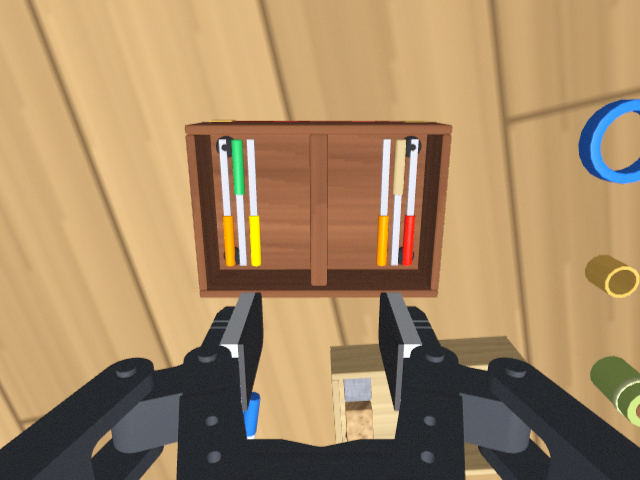

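View pics/t4.png

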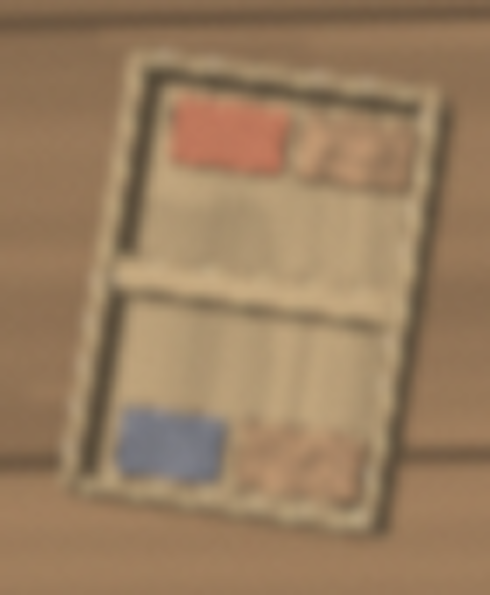

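Run:
```python
from h import *
t=imaging.capture("top")
o=lambda u,v:(190+u/7-.4,195+v/7-.4)
q=fitrect(t,[o(130,50),o(445,92),o(383,530),o(65,488)],.05)
go(q[0],q[1],.25,np.degrees(q[2]))
```

```text
edges [0.1216, 0.1678, 0.121, 0.1684]
x,y,yawdeg [0.4822 0.1207] -8.31 res px [ 0.4 -0.1 -0.1 -0.6 -0.3  0.2 -0.   0.5]
t=32.90 tcp=[0.4318 0.3428 0.242 ] w=0.0426 F=[0.2 0.  0. ] d_tool=[-0.2052  0.0988 -0.0078] len=0.2279 yaw=-12.9 tilt=0.24 rotvec=[-0.0034  0.0024 -0.0807] (4.6 deg)
```

```bash
python3 -m creep '[[0,0,0,-0.05,0.024,0,0],[0,0,0,-0.05,0.024,0,0],[0,0,0,-0.05,0.024,0,0],[0,0,0,-0.05,0.024,0,0],[-0.003,0.002,-0.08,0,0,0,0],[0,0,0,0,0,0,0]]'
python3 - <<'E'
from h import *
go(.4822,.1207,.25,-8.3)
c=imaging.capture("wrist")
c=imaging.capture("wrist");cv2.imwrite("pics/w22.png",c["color"])
E
```

```text
time_s: 33.65
eef_pos: [0.477, 0.1192, 0.2319]
tool_rot: [[0.142, 0.99, -0.019], [0.99, -0.143, -0.003], [-0.006, -0.019, -1.0]]
wrist_force: [0.3, -0.2, 0.6]
width: 0.0428
t=33.65 tcp=[0.477  0.1192 0.2319] w=0.0428 F=[ 0.3 -0.2  0.6] d_tool=[ 0.0021  0.0046 -0.0182] len=0.0189 yaw=-8.2 tilt=1.11 rotvec=[-0.0185  0.0056  0.0018] (-0.1 deg)
```

View pics/w22.png

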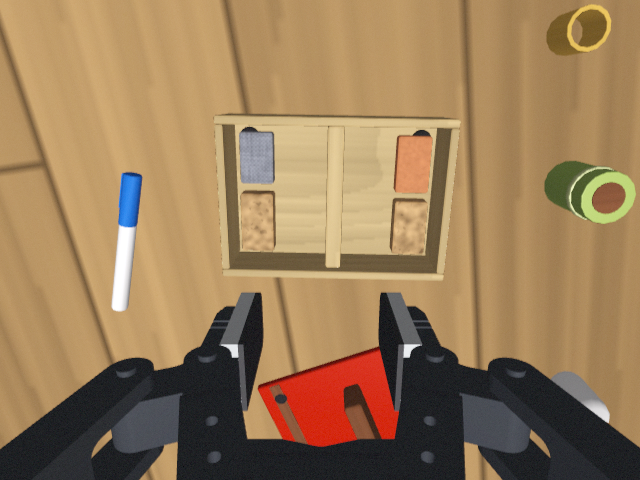

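Run:
```python
from h import *
c=imaging.capture("wrist"); cv2.imwrite("pics/w22b.png",c["color"]); crop(c,205,105,470,290,3,"pics/w22c.png")
q=fitrect(c,[(460,122.5),(443,279),(222.5,275.5),(214.5,118)],.05)
go(q[0],q[1],.036,np.degrees(q[2]))
```

```text
edges [0.1162, 0.1693, 0.1174, 0.1683]
x,y,yawdeg [0.4839 0.1207] -9.0 res px [ 1.2 -2.   0.4  3.  -0.1  1.8 -1.5 -1.6]
t=33.80 tcp=[0.4772 0.1203 0.2327] w=0.0427 F=[ 0.3  0.4 -0. ] d_tool=[0.0025 0.0099 0.1965] len=0.1968 yaw=-8.1 tilt=1.03 rotvec=[-0.0171  0.0055  0.0161] (-0.9 deg)
```

View pics/w22c.png

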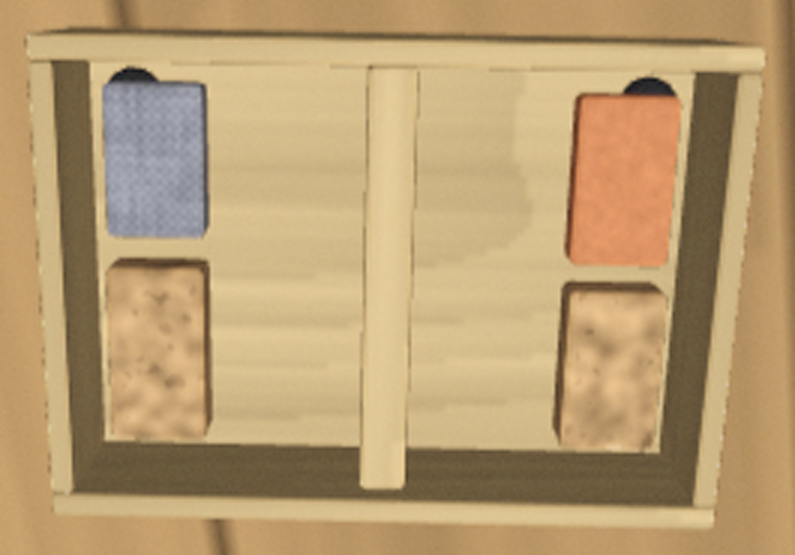

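```bash
python3 -m creep '[[-0.017,0.006,0.016,0.0025,0.006,0.0,0],[0,0,0,0,0,0.02,0],[0,0,0,0,0,0.02,0],[0,0,0,0,0,0.02,0],[0,0,0,0,0,0.02,0],[0,0,0,0,0,0.02,0],[0,0,0,0,0,0,0]]'
python3 - <<'E'
from h import *
go(.484,.1207,.036,-9)
c=imaging.capture("wrist");cv2.imwrite("pics/w23.png",c["color"])
go(.484,.1207,.036,-9)
E
```

```text
time_s: 34.67
eef_pos: [0.4856, 0.1268, 0.1304]
tool_rot: [[0.155, 0.988, 0.007], [0.988, -0.155, 0.002], [0.003, 0.006, -1.0]]
wrist_force: [-0.1, -0.0, 0.8]
width: 0.0429
t=34.67 tcp=[0.4856 0.1268 0.1304] w=0.0429 F=[-0.1 -0.   0.8] d_tool=[-0.0066 -0.0012  0.0943] len=0.0946 yaw=-8.9 tilt=0.40 rotvec=[ 0.0064 -0.0028  0.0011] (-0.1 deg)
t=34.73 tcp=[0.4864 0.1268 0.1315] w=0.0429 F=[-0.  -0.2  0.5] d_tool=[-0.0067 -0.0023  0.0955] len=0.0957 yaw=-8.9 tilt=0.52 rotvec=[ 0.0086 -0.0031  0.0012] (-0.1 deg)
```

View pics/w23.png

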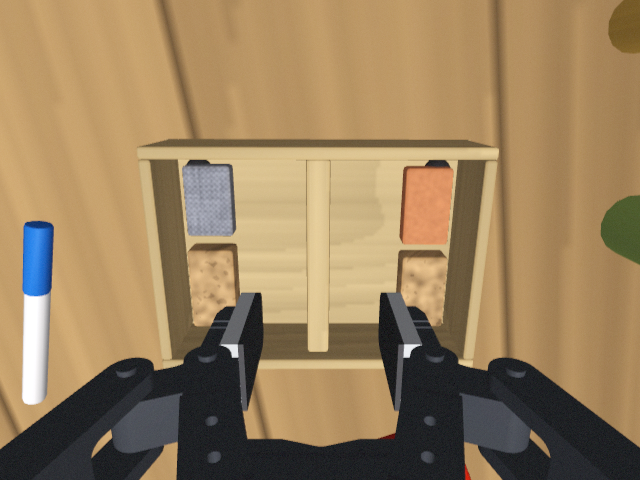

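```bash
python3 - <<'E'
from h import *
c=imaging.capture("wrist")
a=at(c,319,160,.043);b=at(c,317.5,352,.043);print((a+b)/2,np.linalg.norm(a-b))
P=[at(c,u,v,.05) for u,v in((138,150),(498,150),(473,368),(162,367))]
print(np.mean(P,0),np.linalg.norm(P[0]-P[1]),np.linalg.norm(P[1]-P[2]))
q=fitrect(c,[(498,150),(473,368),(162,367),(138,150)],.05)
E
python3 -m creep '[[0.008,-0.003,0,-0.006,-0.002,0.0,0],[0,0,0,0,0,0.015,0],[0,0,0,0,0,0.015,0],[0,0,0,0,0,0.015,0],[0,0,0,0,0,0.015,0],[0,0,0,0,0,0,0]]'
python3 - <<'E'
from h import *
go(.484,.1207,.036,-9)
E
```

```text
[0.4846511 0.1206264 0.043    ] 0.10701452627019128
[0.48474543 0.12077372 0.05      ] 0.1684502413393275 0.11857269522719911
edges [0.1186, 0.1706, 0.1171, 0.1685]
x,y,yawdeg [0.4847 0.1204] -9.17 res px [ 1.8 -0.9 -0.8  1.6  0.8  3.1 -1.9 -2.1]
time_s: 35.52
eef_pos: [0.4849, 0.1208, 0.0694]
tool_rot: [[0.156, 0.988, 0.004], [0.988, -0.156, -0.0], [0.001, 0.004, -1.0]]
wrist_force: [-0.1, 0.1, -0.2]
width: 0.0427
t=35.52 tcp=[0.4849 0.1208 0.0694] w=0.0427 F=[-0.1  0.1 -0.2] d_tool=[-0.0003 -0.001   0.0334] len=0.0334 yaw=-9.0 tilt=0.23 rotvec=[ 0.0039 -0.0006  0.0008] (-0.0 deg)
```

Spot on (0.4847, 0.1206). Down, grip, lift.

```bash
python3 -m creep '[[0.004,0,0,0,0,0.011,0],[0,0,0,0,0,0.011,0],[0,0,0,0,0,0.011,0],[0,0,0,0,0,0,0],[0,0,0,0,0,0,-0.5],[0,0,0,0,0,0,-0.9],[0,0,0,0,0,0,-0.9],[0,0,0,0,0,0,-0.9],[0,0,0,0,0,0,-0.9],[0,0,0,0,0,0,-0.9]]' 70
python3 - <<'E'
from h import *
go(.4847,.1206,.036,-9)
E
```

```text
time_s: 36.78
eef_pos: [0.4859, 0.1209, 0.0349]
tool_rot: [[0.156, 0.988, 0.002], [0.988, -0.156, 0.001], [0.001, 0.002, -1.0]]
wrist_force: [0.9, 0.4, -2.0]
width: 0.0112
t=36.77 tcp=[0.4859 0.1209 0.0349] w=0.0112 F=[ 0.9  0.4 -2. ] d_tool=[-0.0005 -0.0011 -0.0011] len=0.0017 yaw=-8.9 tilt=0.14 rotvec=[ 0.0021 -0.001   0.0009] (-0.1 deg)
```

```bash
python3 -m creep '[[0,0,0,0,0,-0.01,-0.9],[0,0,0,0,0,-0.02,-0.9],[0,0,0,0,0,-0.03,-0.9],[0,0,0,0,0,-0.03,-0.9],[0,0,0,0,0,-0.03,-0.9],[0,0,0,0,0,-0.03,-0.9],[0,0,0,0,0,-0.03,-0.9],[0,0,0,0,0,-0.02,-0.9],[0,0,0.07,0,0,0,-0.9],[0,0,0,0,0,0,-0.9]]'
python3 - <<'E'
from h import *
go(.4328,.3434,.2,-13)
E
```

```text
time_s: 38.02
eef_pos: [0.4818, 0.1209, 0.2437]
tool_rot: [[0.225, 0.974, -0.002], [0.974, -0.225, 0.001], [0.0, -0.002, -1.0]]
wrist_force: [-0.0, 0.4, -4.2]
width: 0.011
t=38.02 tcp=[0.4818 0.1209 0.2437] w=0.0110 F=[-0.   0.4 -4.2] d_tool=[ 0.2058 -0.0977  0.044 ] len=0.2320 yaw=-13.0 tilt=0.13 rotvec=[-0.0022 -0.      0.0001] (-0.0 deg)
```

```bash
python3 -m creep '[[0,0,0,0.035,-0.017,0,-0.9],[0,0,0,0.035,-0.017,0,-0.9],[0,0,0,0.035,-0.017,0,-0.9],[0,0,0,0.035,-0.017,0,-0.9],[0,0,0,0.035,-0.017,0,-0.9],[0,0,0,0.02,-0.008,0,-0.9],[0,0,0,0,0,0,-0.9]]'
python3 - <<'E'
from h import *
go(.4328,.3434,.16,-13)
E
```

```text
time_s: 38.9
eef_pos: [0.4305, 0.3368, 0.2417]
tool_rot: [[0.218, 0.976, -0.008], [0.976, -0.218, -0.002], [-0.004, -0.007, -1.0]]
wrist_force: [0.1, 0.3, -3.1]
width: 0.0114
t=38.90 tcp=[0.4305 0.3368 0.2417] w=0.0114 F=[ 0.1  0.3 -3.1] d_tool=[0.0072 0.0014 0.0816] len=0.0820 yaw=-12.6 tilt=0.46 rotvec=[-0.0071  0.0038  0.007 ] (-0.4 deg)
```

```bash
python3 -m creep '[[-0.007,0.004,0.007,0.006,0.001,0,-0.9],[0,0,0,0,0,0.015,-0.9],[0,0,0,0,0,0.015,-0.9],[0,0,0,0,0,0.015,-0.9],[0,0,0,0,0,0.015,-0.9],[0,0,0,0,0,0,-0.9]]'
python3 - <<'E'
from h import *
go(.4328,.3434,.1209,-13)
c=imaging.capture("wrist");cv2.imwrite("pics/w24.png",c["color"])
c=imaging.capture("scene");crop(c,430,220,620,410,4,"pics/s6.png")
E
```

```text
time_s: 39.65
eef_pos: [0.4322, 0.3394, 0.1748]
tool_rot: [[0.228, 0.974, -0.004], [0.974, -0.228, -0.003], [-0.004, -0.003, -1.0]]
wrist_force: [-0.6, 0.5, -3.7]
width: 0.0111
t=39.65 tcp=[0.4322 0.3394 0.1748] w=0.0111 F=[-0.6  0.5 -3.7] d_tool=[ 0.0042 -0.0002  0.0539] len=0.0541 yaw=-13.2 tilt=0.28 rotvec=[-0.0034  0.0036 -0.0028] (0.2 deg)
```

View pics/w24.png

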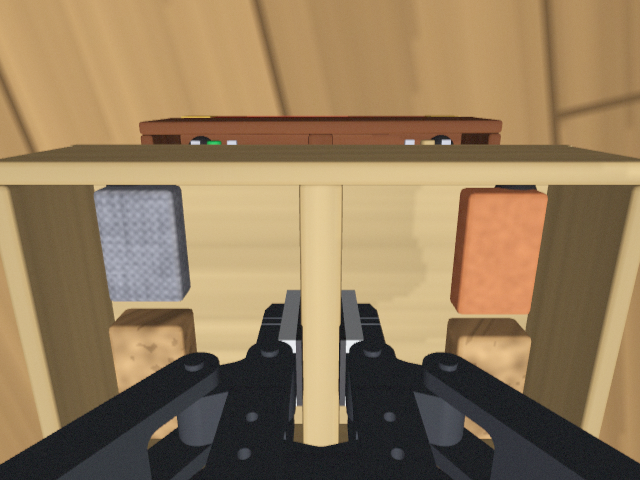

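View pics/s6.png

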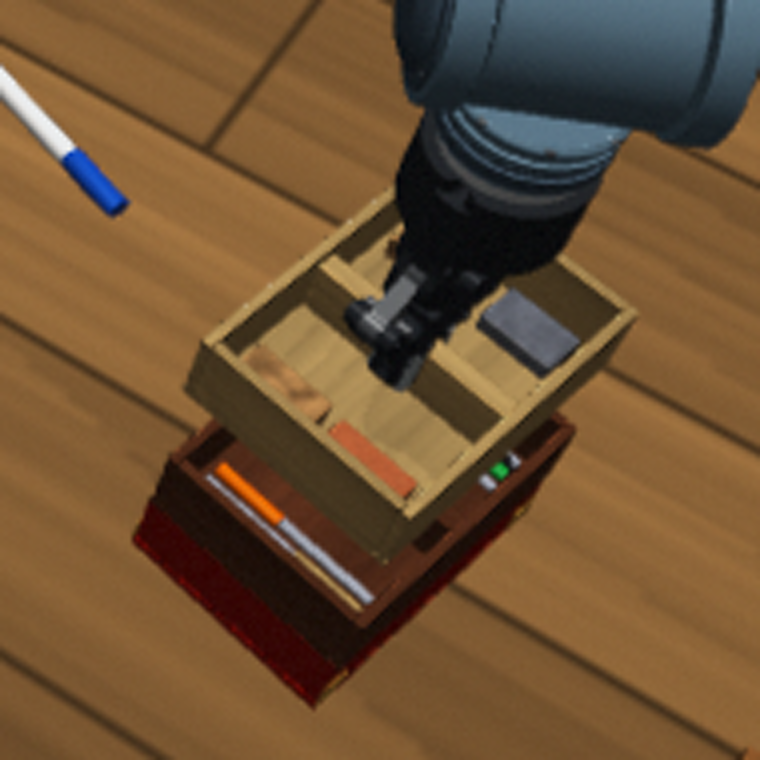

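Run:
```python
from h import *
c=imaging.capture("wrist"); s=env.sense(); R=np.array(s['tool_rot']);p=np.array(s['eef_pos'])
b=at(c,321,184.5,p[2]-.0349+.043); print('bar far end in tool',R.T@(b-p))
d=at(c,320,134.5,.041+.043);print('dark bar end in tool',R.T@(d-p))
for u in(142,500): print(R.T@(at(c,u,123,.091)-p))
go(.4328,.3434,.1209,-13)
```

```text
bar far end in tool [ 0.05299434 -0.00049279 -0.00812648]
dark bar end in tool [ 0.05827246 -0.00090977  0.09348043]
[ 0.06407464 -0.08433735  0.08644146]
[0.0640652  0.08347299 0.08651407]
t=39.80 tcp=[0.4336 0.3403 0.1775] w=0.0106 F=[-0.2 -0.1 -3.1] d_tool=[ 0.0029 -0.0015  0.0566] len=0.0567 yaw=-13.1 tilt=0.04 rotvec=[ 0.0004  0.0005 -0.0026] (0.1 deg)
```

```bash
python3 -m creep '[[0,0,-0.002,0.004,-0.001,0.012,-0.9],[0,0,0,0,0,0.012,-0.9],[0,0,0,0,0,0.012,-0.9],[0,0,0,0,0,0.008,-0.9],[0,0,0,0,0,0,-0.9]]'
python3 - <<'E'
from h import *
go(.4335,.345,.1209,-13)
c=imaging.capture("scene");crop(c,430,220,620,410,4,"pics/s7.png")
E
```

```text
time_s: 40.42
eef_pos: [0.434, 0.3451, 0.1311]
tool_rot: [[0.225, 0.974, 0.002], [0.974, -0.225, 0.0], [0.0, 0.002, -1.0]]
wrist_force: [-0.0, -0.4, -2.9]
width: 0.0107
t=40.42 tcp=[0.434  0.3451 0.1311] w=0.0107 F=[-0.  -0.4 -2.9] d_tool=[-0.0002 -0.0004  0.0102] len=0.0102 yaw=-13.0 tilt=0.09 rotvec=[ 0.0015 -0.0004 -0.0001] (0.0 deg)
```

View pics/s7.png

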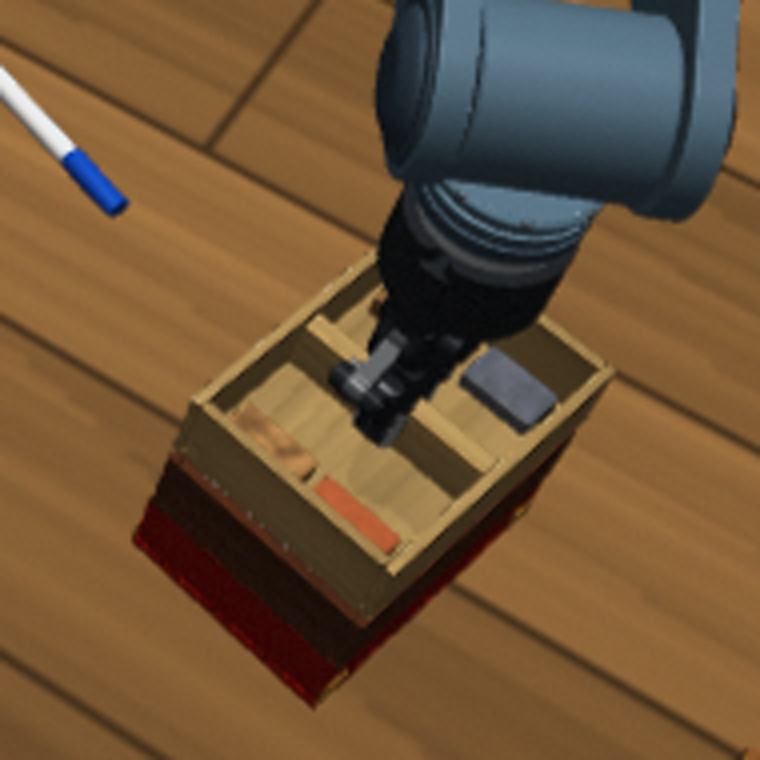

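```bash
python3 -m creep '[[0.0015,0,0,0,0,0.004,-0.9],[0,0,0,0,-0.0005,0.003,-0.9],[0,0,0,0,0,0.002,-0.9],[0,0,0,0,0,0.001,-0.9],[0,0,0,0,0,0.001,-0.9]]'
python3 - <<'E'
from h import *
go(.4335,.345,.1209,-13)
E
```

```text
time_s: 41.1
eef_pos: [0.4346, 0.3457, 0.1212]
tool_rot: [[0.225, 0.974, 0.003], [0.974, -0.225, 0.002], [0.003, 0.003, -1.0]]
wrist_force: [1.1, 0.5, -3.2]
width: 0.0106
t=41.10 tcp=[0.4346 0.3457 0.1212] w=0.0106 F=[ 1.1  0.5 -3.2] d_tool=[-0.001  -0.0009  0.0003] len=0.0014 yaw=-13.0 tilt=0.22 rotvec=[ 0.0026 -0.0027 -0.0001] (0.0 deg)
```

```bash
python3 -m creep '[[0.002,-0.002,0,-0.001,-0.001,0.001,-0.9],[0,0,0,0,0,0.001,-0.9],[0,0,0,0,0,0.001,-0.9]]'
python3 - <<'E'
from h import *
go(.4335,.345,.1209,-13)
c=imaging.capture("scene");crop(c,430,220,620,410,4,"pics/s8.png")
E
```

```text
time_s: 41.48
eef_pos: [0.4341, 0.3454, 0.1209]
tool_rot: [[0.225, 0.974, 0.001], [0.974, -0.225, 0.001], [0.001, 0.001, -1.0]]
wrist_force: [-4.4, -2.7, 5.0]
width: 0.0111
t=41.48 tcp=[0.4341 0.3454 0.1209] w=0.0111 F=[-4.4 -2.7  5. ] d_tool=[-0.0005 -0.0005  0.    ] len=0.0007 yaw=-13.0 tilt=0.09 rotvec=[ 0.0013 -0.001  -0.0001] (0.0 deg)
```

View pics/s8.png

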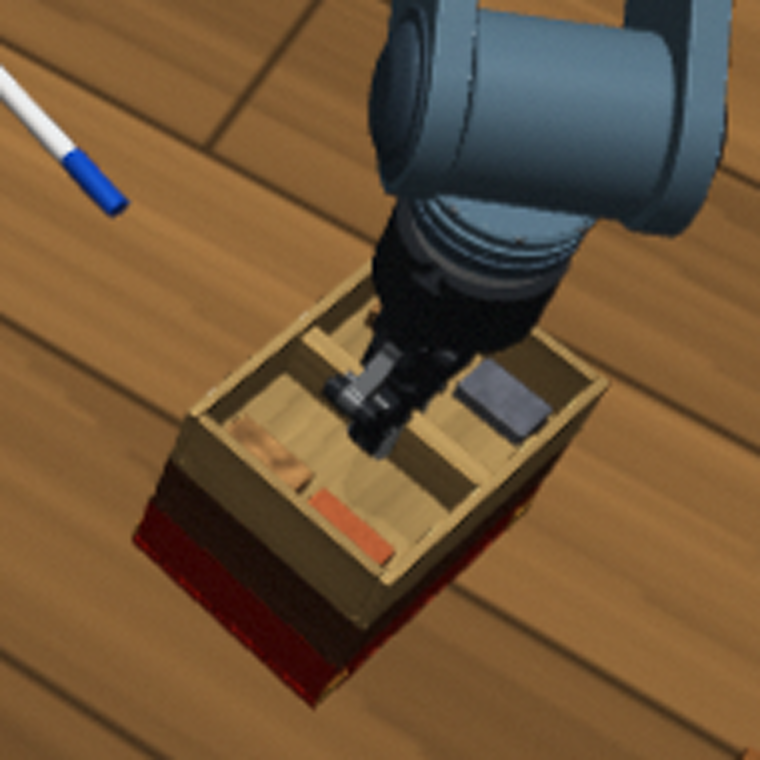

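Seated, in line. Release and rise.

```bash
python3 -m creep '[[0,0,0,0,0,0,-0.6],[0,0,0,0,0,0,-0.3],[0,0,0,0,0,0,0],[0,0,0,0,0,0,0],[0,0,0,0,0,-0.02,0],[0,0,0,0,0,-0.04,0],[0,0,0,0,0,-0.05,0],[0,0,0,0,0,-0.05,0],[0,0,0,0,0,0,0]]'
python3 - <<'E'
from h import *
c=imaging.capture("wrist")
c=imaging.capture("wrist");cv2.imwrite("pics/w25.png",c["color"])
t=imaging.capture("top");crop(t,270,195,350,280,7,"pics/t5.png")
K=np.array([.4338,.3443]);a=np.radians(-13)
print([proj(c,[*(K+np.array([[np.cos(a),-np.sin(a)],[np.sin(a),np.cos(a)]])@l),.136]).round(1).tolist() for l in((.085,.06),(.085,-.06),(-.085,-.06),(-.085,.06))])
go(.43,-.05,.25,-13)
E
```

```text
time_s: 42.65
eef_pos: [0.434, 0.3452, 0.2857]
tool_rot: [[0.225, 0.974, 0.002], [0.974, -0.225, 0.001], [0.001, 0.002, -1.0]]
wrist_force: [-0.3, 0.0, -0.4]
width: 0.0432
[[462.8, 125.2], [445.6, 303.9], [199.8, 303.8], [183.2, 125.2]]
t=42.80 tcp=[0.4315 0.3439 0.2792] w=0.0429 F=[-0.1 -0.5 -0.4] d_tool=[-0.384   0.0874  0.0309] len=0.3950 yaw=-13.0 tilt=0.53 rotvec=[-0.007   0.006  -0.0002] (0.0 deg)
```

View pics/w25.png

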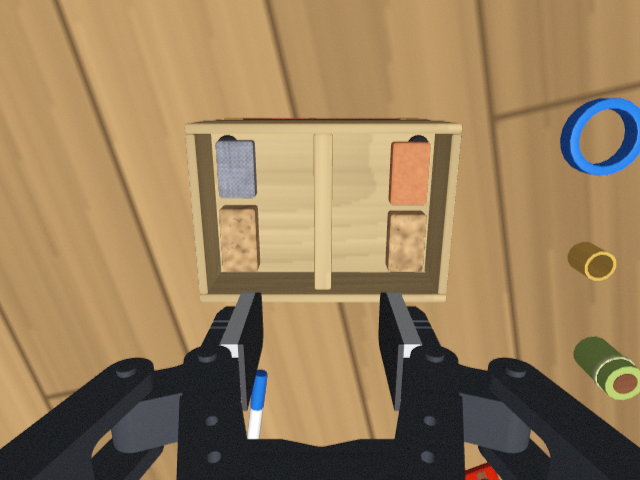

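View pics/t5.png

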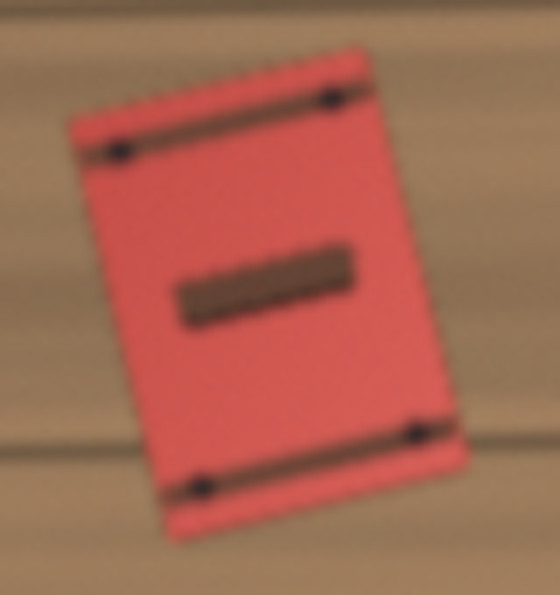

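Run:
```python
from h import *
t=imaging.capture("top")
o=lambda u,v:(270+u/7-.4,195+v/7-.4)
q=fitrect(t,[o(68,122),o(368,45),o(470,465),o(170,543)],.013)
go(q[0],q[1],.25,np.degrees(q[2]))
c=imaging.capture("wrist");q=fitrect(c,[(461,125),(446,300.5),(200.5,300),(186,125)],.136)
```

```text
edges [0.1206, 0.1687, 0.1189, 0.1688]
x,y,yawdeg [ 0.4811 -0.0947] 12.82 res px [-0.2 -0.4 -0.3  0.   0.5  0.4 -0.1  0. ]
t=42.85 tcp=[0.4313 0.3438 0.2785] w=0.0426 F=[ 0.   0.8 -1.3] d_tool=[-0.4158  0.1475  0.0302] len=0.4422 yaw=-13.0 tilt=0.61 rotvec=[-0.0095  0.0049 -0.451 ] (25.8 deg)
edges [0.1156, 0.1668, 0.1158, 0.1643]
x,y,yawdeg [0.4317 0.3446] -12.97 res px [ 5.  -2.4  2.   4.  -2.   3.8 -5.  -2.3]
```

```bash
python3 -m creep '[[-0.009,0.005,0,-0.046,0.0164,0,0],[0,0,0,-0.046,0.0164,0,0],[0,0,0,-0.046,0.0164,0,0],[0,0,0,-0.046,0.0164,0,0],[0,0,0,-0.046,0.0164,0,0],[0,0,0,-0.046,0.0164,0,0],[0,0,0,-0.046,0.0164,0,0],[0,0,0,-0.046,0.0164,0.02,0],[0,0,-0.15,0,0,0.02,0],[0,0,-0.15,0,0,0,0],[0,0,-0.14,0,0,0,0],[0,0,0,0,0,0,0]]'
python3 - <<'E'
from h import *
go(.4811,-.0947,.22,12.8)
E
```

```text
time_s: 44.4
eef_pos: [0.4691, -0.0567, 0.2195]
tool_rot: [[-0.223, 0.974, -0.03], [0.975, 0.223, 0.001], [0.008, -0.029, -1.0]]
wrist_force: [0.8, -0.2, 0.1]
width: 0.0426
t=44.40 tcp=[ 0.4691 -0.0567  0.2195] w=0.0426 F=[ 0.8 -0.2  0.1] d_tool=[-0.0398  0.0032 -0.0009] len=0.0399 yaw=12.9 tilt=1.73 rotvec=[-0.0292 -0.0077  0.0014] (-0.1 deg)
```

```bash
python3 -m creep '[[-0.029,-0.008,0.001,-0.039,0.003,0,0],[0,0,0,0,0,0,0],[0,0,0,0,0,0,0]]'
python3 - <<'E'
from h import *
go(.4811,-.0947,.22,12.8)
c=imaging.capture("wrist");cv2.imwrite("pics/w26.png",c["color"])
go(.4811,-.0947,.22,12.8)
E
```

```text
time_s: 44.78
eef_pos: [0.4798, -0.0936, 0.2168]
tool_rot: [[-0.217, 0.976, -0.003], [0.976, 0.217, 0.002], [0.003, -0.003, -1.0]]
wrist_force: [-0.5, -0.2, 1.1]
width: 0.0426
t=44.77 tcp=[ 0.4798 -0.0936  0.2168] w=0.0426 F=[-0.5 -0.2  1.1] d_tool=[-0.0014  0.001  -0.0032] len=0.0036 yaw=12.5 tilt=0.22 rotvec=[-0.0028 -0.0025 -0.0047] (0.3 deg)
t=44.83 tcp=[ 0.4799 -0.0936  0.2169] w=0.0429 F=[ 0.4 -1.  -0.5] d_tool=[-0.0014  0.0009 -0.0031] len=0.0035 yaw=12.6 tilt=0.19 rotvec=[-0.0026 -0.0022 -0.0042] (0.2 deg)
```

View pics/w26.png

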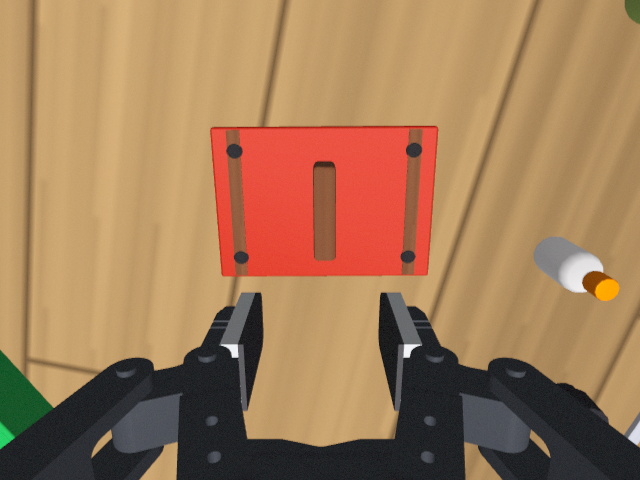

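Run:
```python
from h import *
c=imaging.capture("wrist")
q=fitrect(c,[(438,127),(428,275.5),(221.5,275.5),(210.5,127.5)],.013)
a=at(c,324.5,167,.045);b=at(c,325,261,.045);print((a+b)/2,np.linalg.norm(a-b))
go(q[0],q[1],.04,np.degrees(q[2]))
```

```text
edges [0.1185, 0.1695, 0.1183, 0.1683]
x,y,yawdeg [ 0.4825 -0.0962] 12.75 res px [ 1.4 -1.  -0.   1.  -0.4  1.4 -1.  -0.7]
[ 0.4825245  -0.09586016  0.045     ] 0.06876061128274248
t=44.88 tcp=[ 0.48   -0.0934  0.2171] w=0.0427 F=[-0.7  0.9 -0.6] d_tool=[-0.0036  0.0023  0.1771] len=0.1771 yaw=12.6 tilt=0.18 rotvec=[-0.0023 -0.002  -0.0026] (0.1 deg)
```

```bash
python3 -m creep '[[-0.002,-0.002,-0.003,-0.0035,0.002,0.015,0],[0,0,0,0,0,0.02,0],[0,0,0,0,0,0.02,0],[0,0,0,0,0,0.02,0],[0,0,0,0,0,0.02,0],[0,0,0,0,0,0.02,0],[0,0,0,0,0,0.01,0],[0,0,0,0,0,0,0]]'
python3 - <<'E'
from h import *
go(.4825,-.096,.04,12.8)
c=imaging.capture("wrist");cv2.imwrite("pics/w27.png",c["color"])
a=at(c,1,1,.0)
E
```

```text
time_s: 45.88
eef_pos: [0.4807, -0.093, 0.0822]
tool_rot: [[-0.224, 0.975, -0.004], [0.975, 0.224, 0.002], [0.003, -0.004, -1.0]]
wrist_force: [0.2, 0.0, 0.3]
width: 0.0428
t=45.88 tcp=[ 0.4807 -0.093   0.0822] w=0.0428 F=[0.2 0.  0.3] d_tool=[-0.0034  0.0013  0.0422] len=0.0424 yaw=12.9 tilt=0.27 rotvec=[-0.0039 -0.0027  0.0025] (-0.1 deg)
```

View pics/w27.png

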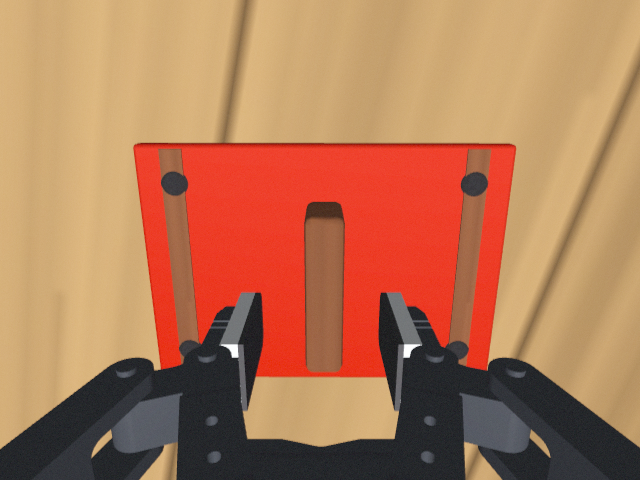

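```bash
python3 -m creep '[[-0.004,-0.003,0.002,-0.003,0.001,0.012,0],[0,0,0,0,0,0.012,0],[0,0,0,0,0,0.01,0],[0,0,0,0,0,0.007,0],[0,0,0,0,0,0,0]]'
python3 - <<'E'
from h import *
go(.4825,-.096,.04,12.8)
c=imaging.capture("wrist")
a=at(c,324.5,167,.045)
E
```

```text
time_s: 46.55
eef_pos: [0.4838, -0.0966, 0.0401]
tool_rot: [[-0.222, 0.975, 0.004], [0.975, 0.222, -0.002], [-0.003, 0.003, -1.0]]
wrist_force: [-0.0, 1.0, -0.4]
width: 0.0426
t=46.55 tcp=[ 0.4838 -0.0966  0.0401] w=0.0426 F=[-0.   1.  -0.4] d_tool=[ 0.0008 -0.0012  0.0001] len=0.0014 yaw=12.8 tilt=0.25 rotvec=[0.0033 0.0027 0.0002] (-0.0 deg)
```

```bash
python3 -m creep '[[0.003,0.003,0,0.001,-0.001,0,0],[0,0,0,0,0,0,-0.5],[0,0,0,0,0,0,-0.9],[0,0,0,0,0,0,-0.9],[0,0,0,0,0,0,-0.9],[0,0,0,0,0,0,-0.9],[0,0,0,0,0,0,-0.9]]' 70
python3 - <<'E'
from h import *
go(.4825,-.096,.04,12.8)
c=imaging.capture("wrist");cv2.imwrite("pics/w28.png",c["color"])
E
```

```text
time_s: 47.48
eef_pos: [0.4838, -0.0962, 0.0416]
tool_rot: [[-0.222, 0.975, 0.003], [0.975, 0.222, -0.001], [-0.002, 0.003, -1.0]]
wrist_force: [1.0, 0.8, -1.0]
width: 0.0147
t=47.48 tcp=[ 0.4838 -0.0962  0.0416] w=0.0147 F=[ 1.   0.8 -1. ] d_tool=[ 0.0004 -0.0012  0.0015] len=0.0020 yaw=12.8 tilt=0.20 rotvec=[0.0031 0.0016 0.0003] (-0.0 deg)
```

View pics/w28.png

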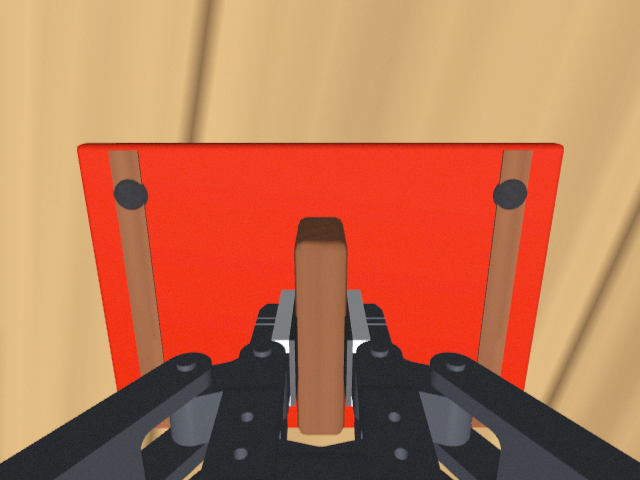

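```bash
python3 - <<'E'
from h import *
c=imaging.capture("wrist"); s=env.sense(); R=np.array(s['tool_rot']);p=np.array(s['eef_pos'])
for v in(242,434):print(R.T@(at(c,321,v,.045)-p))
print(R.T@(at(c,320,145.5,.013)-p))
E
python3 -m creep '[[0.003,0.001,0,0,0,-0.01,-0.9],[0,0,0,0,0,-0.02,-0.9],[0,0,0,0,0,-0.03,-0.9],[0,0,0,0,0,-0.04,-0.9],[0,0,0,0,0,-0.04,-0.9],[0,0,0,0,0,-0.04,-0.9],[0,0,0,0,0,-0.04,-0.9],[0,0,0.15,0,0,-0.02,-0.9],[0,0,0.15,0,0,0,-0.9],[0,0,0.15,0,0,0,-0.9],[0,0,0,0,0,0,-0.9]]'
python3 - <<'E'
from h import *
go(.4335,.3445,.27,-13)
E
```

```text
[ 0.03568546 -0.00042475 -0.00348548]
[-0.03240186 -0.00039609 -0.00337525]
[ 0.05996937 -0.00073958  0.02847444]
time_s: 48.95
eef_pos: [0.4791, -0.094, 0.2902]
tool_rot: [[0.237, 0.972, -0.009], [0.972, -0.237, 0.003], [0.0, -0.009, -1.0]]
wrist_force: [1.8, -0.2, -3.0]
width: 0.0148
t=48.95 tcp=[ 0.4791 -0.094   0.2902] w=0.0148 F=[ 1.8 -0.2 -3. ] d_tool=[ 0.4152 -0.1479  0.0217] len=0.4413 yaw=-13.7 tilt=0.53 rotvec=[-0.0093 -0.0004 -0.0121] (0.7 deg)
```

```bash
python3 -m creep '[[-0.009,0,-0.012,0.03,-0.01,0,-0.9],[0,0,0,0.05,-0.018,0,-0.9],[0,0,0,0.05,-0.018,0,-0.9],[0,0,0,0.05,-0.018,0,-0.9],[0,0,0,0.05,-0.018,0,-0.9],[0,0,0,0.05,-0.018,0,-0.9],[0,0,0,0.05,-0.018,0,-0.9],[0,0,0,0.04,-0.014,0,-0.9],[0,0,0,0.02,-0.007,0,-0.9],[0,0,0,0,0,0,-0.9]]'
python3 - <<'E'
from h import *
go(.4335,.3445,.22,-13)
E
```

```text
time_s: 50.2
eef_pos: [0.4221, 0.3287, 0.2885]
tool_rot: [[0.199, 0.98, -0.006], [0.98, -0.199, -0.001], [-0.003, -0.006, -1.0]]
wrist_force: [-0.7, -0.7, -2.9]
width: 0.0149
t=50.20 tcp=[0.4221 0.3287 0.2885] w=0.0149 F=[-0.7 -0.7 -2.9] d_tool=[0.0179 0.0084 0.0684] len=0.0712 yaw=-11.5 tilt=0.35 rotvec=[-0.0055  0.0027  0.0262] (-1.5 deg)
```

```bash
python3 -m creep '[[-0.005,0.003,0.026,0.017,0.008,0,-0.9],[0,0,0,0,0,0.015,-0.9],[0,0,0,0,0,0.015,-0.9],[0,0,0,0,0,0.015,-0.9],[0,0,0,0,0,0.015,-0.9],[0,0,0,0,0,0,-0.9]]'
python3 - <<'E'
from h import *
go(.4335,.3445,.1726,-13)
c=imaging.capture("wrist");cv2.imwrite("pics/w29.png",c["color"])
s=env.sense(); R=np.array(s['tool_rot']);p=np.array(s['eef_pos']); print(p)
c2=imaging.capture("scene");crop(c2,430,200,620,410,4,"pics/s9.png")
E
```

```text
time_s: 50.95
eef_pos: [0.4316, 0.3394, 0.2216]
tool_rot: [[0.223, 0.975, -0.006], [0.975, -0.223, -0.005], [-0.006, -0.005, -1.0]]
wrist_force: [0.4, -0.1, -2.9]
width: 0.0147
t=50.95 tcp=[0.4316 0.3394 0.2216] w=0.0147 F=[ 0.4 -0.1 -2.9] d_tool=[0.0057 0.001  0.0489] len=0.0493 yaw=-12.9 tilt=0.45 rotvec=[-0.0052  0.0059  0.0019] (-0.1 deg)
[0.43207078 0.33972077 0.22253256]
```

View pics/w29.png

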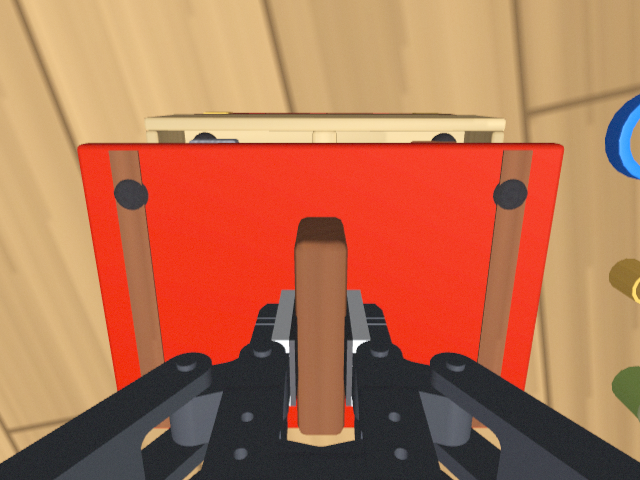

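View pics/s9.png

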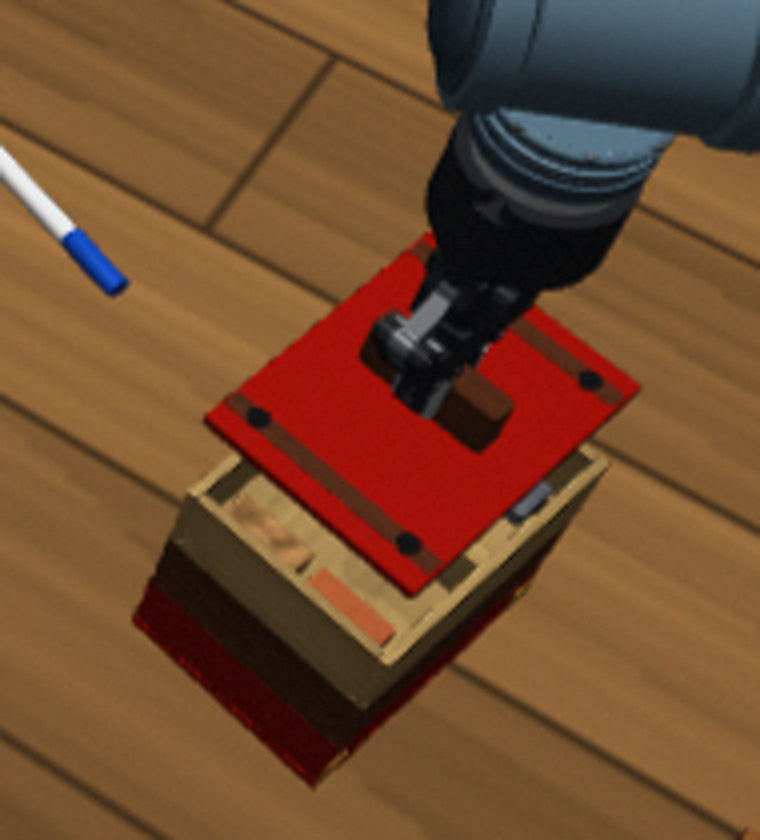

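Run:
```python
from h import *
c=imaging.capture("wrist"); s=env.sense(); R=np.array(s['tool_rot']);p=np.array(s['eef_pos'])
T=lambda u,v,z:print((R.T@(at(c,u,v,z)-p)).round(4))
print('lid far');T(79,147,p[2]-.0416+.013);T(563,147,p[2]-.0416+.013)
print('tray far');T(145.5,118.5,.136);T(505,118.5,.136);print('bar end');T(325,131,.129)
go(.4335,.3445,.1726,-13)
```

```text
lid far
[ 0.059  -0.0834  0.0286]
[0.059  0.0823 0.0283]
tray far
[ 0.066  -0.0831  0.0882]
[0.066  0.0862 0.0879]
bar end
[0.0598 0.0016 0.0951]
t=51.10 tcp=[0.4329 0.3403 0.2242] w=0.0146 F=[-0.3  0.8 -3. ] d_tool=[ 0.0044 -0.0003  0.0516] len=0.0518 yaw=-12.9 tilt=0.18 rotvec=[-0.0016  0.0028  0.002 ] (-0.1 deg)
```

```bash
python3 - <<'E'
from h import *
go(.4343,.3449,.1726,-13)
E
python3 -m creep '[[-0.002,0.003,0.002,0.004,0.0,0.012,-0.9],[0,0,0,0,0,0.012,-0.9],[0,0,0,0,0,0.01,-0.9],[0,0,0,0,0,0,-0.9]]'
python3 - <<'E'
from h import *
go(.4343,.3449,.1726,-13)
c=imaging.capture("wrist");cv2.imwrite("pics/w30.png",c["color"])
E
```

```text
t=51.10 tcp=[0.4329 0.3403 0.2242] w=0.0146 F=[-0.3  0.8 -3. ] d_tool=[0.005  0.0004 0.0516] len=0.0519 yaw=-12.9 tilt=0.18 rotvec=[-0.0016  0.0028  0.002 ] (-0.1 deg)
time_s: 51.6
eef_pos: [0.4343, 0.3449, 0.1887]
tool_rot: [[0.225, 0.974, 0.002], [0.974, -0.225, 0.001], [0.002, 0.002, -1.0]]
wrist_force: [-0.5, -0.4, -4.0]
width: 0.015
t=51.60 tcp=[0.4343 0.3449 0.1887] w=0.0150 F=[-0.5 -0.4 -4. ] d_tool=[ 0.     -0.      0.0161] len=0.0161 yaw=-13.0 tilt=0.14 rotvec=[ 0.0019 -0.0015  0.0004] (-0.0 deg)
```

View pics/w30.png

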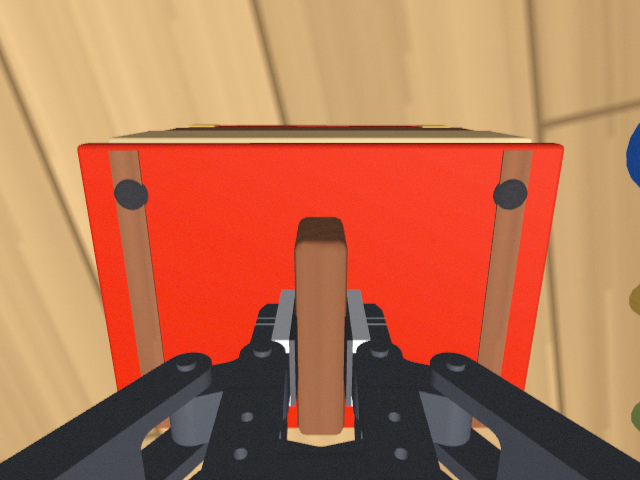

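```bash
python3 -m creep '[[0.002,-0.001,0,0,0,0.005,-0.9],[0,0,0,0,0,0.004,-0.9],[0,0,0,0,0,0.003,-0.9],[0,0,0,0,0,0.002,-0.9],[0,0,0,0,0,0,-0.9]]'
python3 - <<'E'
from h import *
go(.4343,.3449,.1726,-13)
c=imaging.capture("scene");crop(c,430,200,620,400,4,"pics/s10.png")
E
```

```text
time_s: 52.28
eef_pos: [0.4352, 0.3453, 0.1753]
tool_rot: [[0.225, 0.974, 0.003], [0.974, -0.225, 0.002], [0.002, 0.002, -1.0]]
wrist_force: [-0.4, 0.3, -2.8]
width: 0.0146
t=52.27 tcp=[0.4352 0.3453 0.1753] w=0.0146 F=[-0.4  0.3 -2.8] d_tool=[-0.0006 -0.0008  0.0027] len=0.0029 yaw=-13.0 tilt=0.18 rotvec=[ 0.002  -0.0024  0.0003] (-0.0 deg)
```

View pics/s10.png

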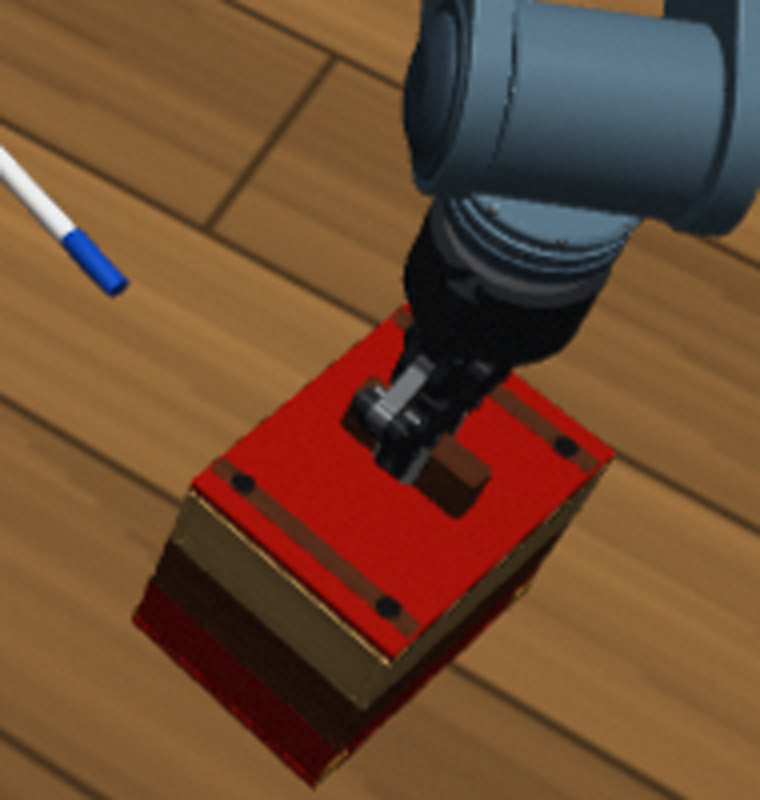

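```bash
python3 -m creep '[[0.002,-0.002,0,-0.0005,-0.001,0.0015,-0.9],[0,0,0,0,0,0.001,-0.9],[0,0,0,0,0,0.001,-0.9],[0,0,0,0,0,0.001,-0.9]]'
python3 - <<'E'
from h import *
go(.4343,.3449,.1726,-13)
E
```

```text
time_s: 52.82
eef_pos: [0.4344, 0.3452, 0.1726]
tool_rot: [[0.224, 0.974, 0.001], [0.974, -0.224, 0.0], [0.0, 0.001, -1.0]]
wrist_force: [-4.7, -3.3, 6.5]
width: 0.0147
t=52.83 tcp=[0.4344 0.3452 0.1726] w=0.0147 F=[-4.7 -3.3  6.5] d_tool=[-0.0003 -0.0001  0.    ] len=0.0004 yaw=-13.0 tilt=0.04 rotvec=[ 0.0005 -0.0003  0.0005] (-0.0 deg)
```

Exactly the seated height. Release, rise, and look.

```bash
python3 -m creep '[[0,0,0,0,0,0,-0.6],[0,0,0,0,0,0,-0.3],[0,0,0,0,0,0,0],[0,0,0,0,0,0,0],[0,0,0,0,0,-0.02,0],[0,0,0,0,0,-0.04,0],[0,0,0,0,0,-0.05,0],[0,0,0,-0.05,0,-0.03,0],[0,0,0,-0.05,0,0,0],[0,0,0,-0.05,0,0,0],[0,0,0,0,0,0,0],[0,0,0,0,0,0,0]]'
python3 - <<'E'
from h import *
c=imaging.capture("wrist");cv2.imwrite("pics/w31.png",c["color"])
K=np.array([.4339,.3447]);a=np.radians(-13);M=np.array([[np.cos(a),-np.sin(a)],[np.sin(a),np.cos(a)]])
print([proj(c,[*(K+M@l),.144]).round(1).tolist() for l in((.085,.06),(.085,-.06),(-.085,-.06),(-.085,.06))])
s=imaging.capture("scene");crop(s,430,200,620,400,4,"pics/s11.png")
print([((proj(s,[*(K+M@l),.144])-[430,200])*4).round(1).tolist() for l in((.085,.06),(.085,-.06),(-.085,-.06),(-.085,.06))])
go(.43,.1,.3,-13)
E
```

```text
time_s: 54.32
eef_pos: [0.401, 0.1958, 0.3184]
tool_rot: [[0.224, 0.975, 0.007], [0.975, -0.224, 0.001], [0.003, 0.007, -1.0]]
wrist_force: [0.6, -1.2, 0.4]
width: 0.0426
[[466.3, -152.6], [447.6, 72.5], [185.6, 71.9], [166.3, -154.4]]
[[388.7, 654.7], [185.0, 477.6], [409.2, 292.6], [611.9, 449.7]]
t=54.42 tcp=[0.401  0.1962 0.3182] w=0.0426 F=[-0.4  0.2  0.2] d_tool=[-0.0874  0.0495  0.0183] len=0.1021 yaw=-12.8 tilt=0.39 rotvec=[ 0.0063 -0.0023  0.0028] (-0.2 deg)
```

View pics/w31.png

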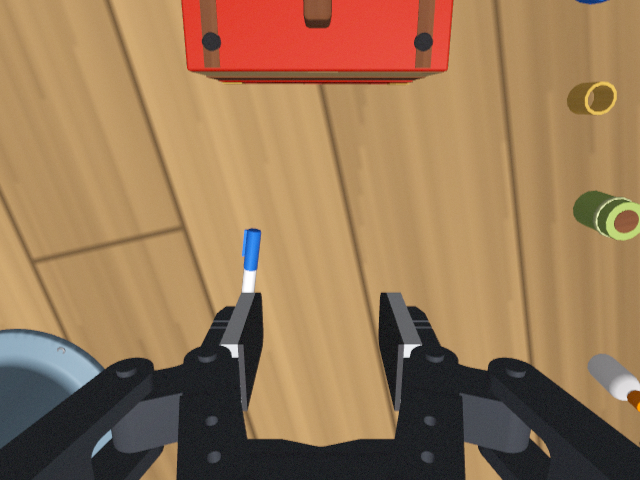

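View pics/s11.png

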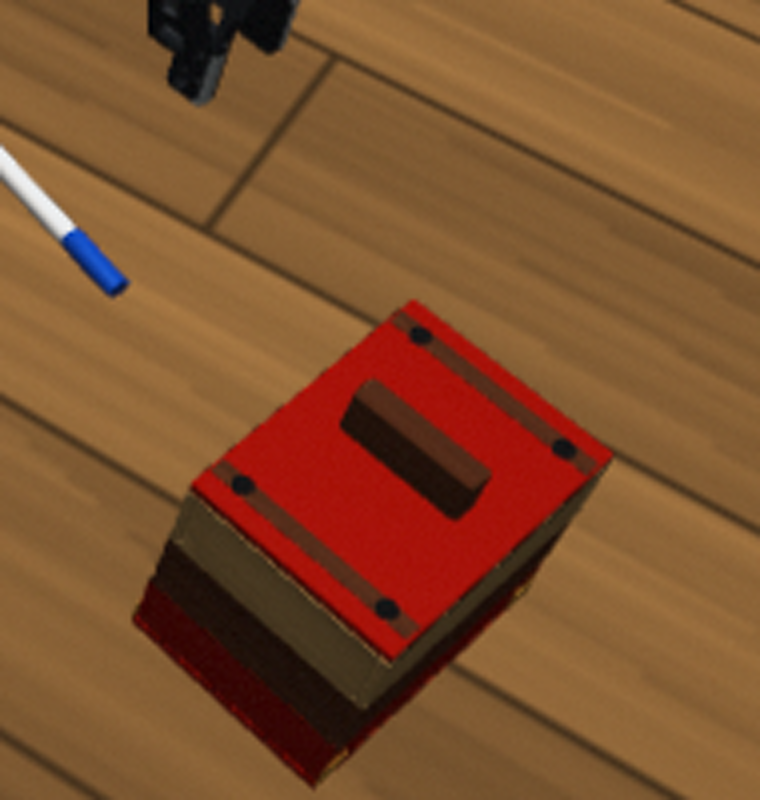

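Run:
```python
from h import *
s=imaging.capture("scene");crop(s,460,305,560,400,8,"pics/s12.png")
K=np.array([.4327,.3436]);a=np.radians(-13);M=np.array([[np.cos(a),-np.sin(a)],[np.sin(a),np.cos(a)]])
L=((.085,.06),(.085,-.06),(-.085,-.06),(-.085,.06))
print('kit rim pred',[proj(s,[*(K+M@l),.046]).round(1).tolist() for l in L],'obs (512.8,384.3),(467.8,345.5),(520.5,301.2),(566,338.2)')
go(.43,.1,.3)
t=imaging.capture("top");crop(t,100,140,220,300,4,"pics/t6.png")
```

```text
kit rim pred [[513.2, 386.9], [466.1, 344.2], [519.4, 299.4], [566.3, 337.5]] obs (512.8,384.3),(467.8,345.5),(520.5,301.2),(566,338.2)
t=54.48 tcp=[0.401  0.1963 0.3181] w=0.0424 F=[ 0.8  0.8 -0.4] d_tool=[-0.0875  0.0496  0.0182] len=0.1022 yaw=-12.8 tilt=0.37
```

View pics/s12.png

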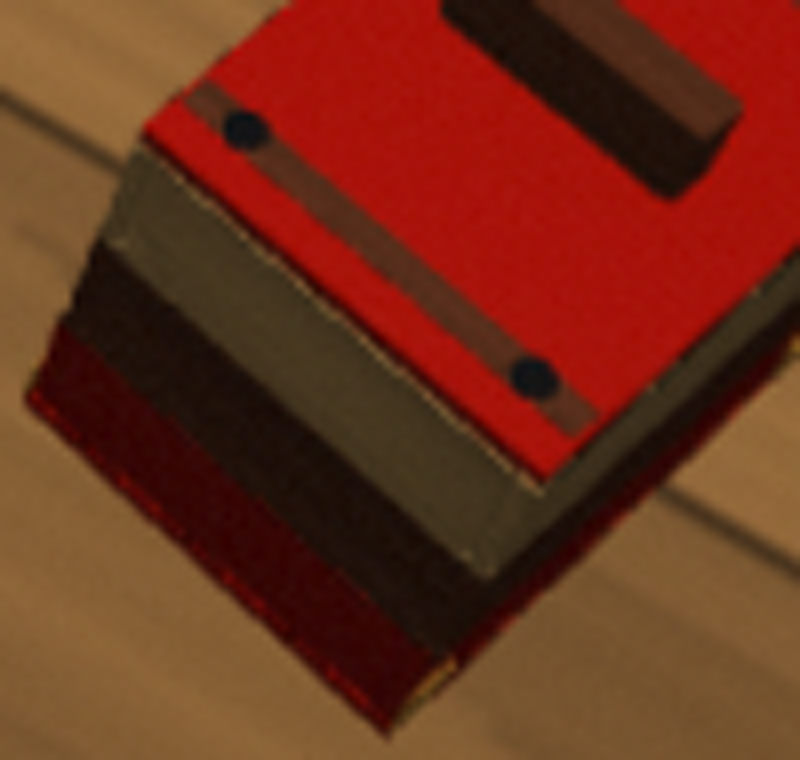

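View pics/t6.png

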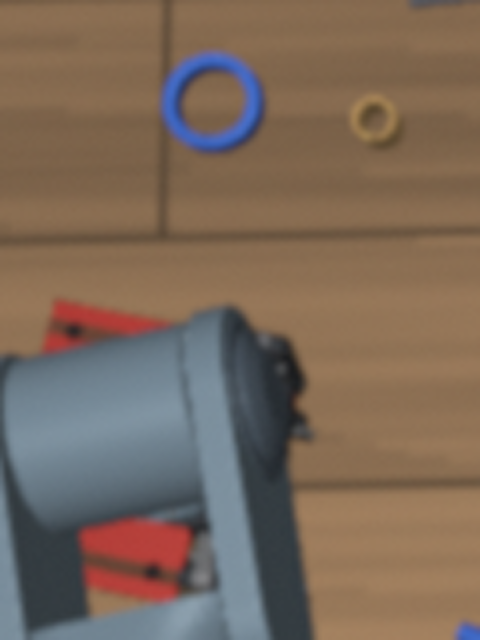

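Run:
```python
from h import *
s=imaging.capture("scene")
K=np.array([.4327,.3436]);a=np.radians(-13);M=np.array([[np.cos(a),-np.sin(a)],[np.sin(a),np.cos(a)]])
for l in((.085,.06),(.085,-.06)):
  for z in(0,.046,.091,.136,.144): print(l,z,((proj(s,[*(K+M@l),z])-[460,305])*8).round(0))
print('dx per mm',(proj(s,[*(K+M@(.086,.06)),.09])-proj(s,[*(K+M@(.085,.06)),.09]))*8,(proj(s,[*(K+M@(.085,.061)),.09])-proj(s,[*(K+M@(.085,.06)),.09]))*8)
```

```text
(0.085, 0.06) 0 [379. 737.]
(0.085, 0.06) 0.046 [425. 655.]
(0.085, 0.06) 0.091 [474. 570.]
(0.085, 0.06) 0.136 [526. 480.]
(0.085, 0.06) 0.144 [535. 463.]
(0.085, -0.06) 0 [ 15. 402.]
(0.085, -0.06) 0.046 [ 49. 314.]
(0.085, -0.06) 0.091 [ 84. 223.]
(0.085, -0.06) 0.136 [121. 127.]
(0.085, -0.06) 0.144 [128. 109.]
dx per mm [-2.71364841  2.50815703] [3.41486826 3.03909103]
```

```bash
python3 -m creep '[[0,0,0,-0.01,0,-0.01,0],[0,0,0,0,0,0,0],[0,0,0,0,0,0,0],[0,0,0,0,0,0,0]]'
python3 - <<'E'
from rig import env
print(env.finish_job())
E
```

```text
time_s: 55.08
eef_pos: [0.3986, 0.1866, 0.3287]
tool_rot: [[0.22, 0.975, 0.006], [0.975, -0.22, 0.001], [0.002, 0.006, -1.0]]
wrist_force: [0.4, 0.4, -0.5]
width: 0.0432
the job is handed in; nothing more can be done
None
```

The case is packed and I handed the job in at about 55 s of the 144 s allowed; no verdict came back.

**Kit:** the stopper is in the far end compartment and the cap in the near one. The last picture before stacking showed both upright, with the sleeve still in the middle. The spare sleeve is at the same pixel as at the start.

**Stack:** the dark file tray, pale block tray and lid went on in that order. Each was released within about 0.1 mm of its computed seated height, with the wrist force reversed on contact. The arm was level and in line with the box each time.

**Last checks:**
- **Wrist camera:** the lid edge was within about 2 mm of where it should be.
- **Scene camera:** it disagreed slightly, with the pale tray and lid about 2–3 mm off in x and y from my computed position. That is inside the feet's play and the 8 mm limit, and could be camera calibration error.
- **Robot:** the arm stood clear of everything at hand-in.

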